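# Draw a cartridge carrier out of its T-slot rail and park it in the service caddy

## Robot

A 6-joint arm with a two-finger parallel gripper is mounted at the origin on the work surface. World frame = base frame: x ahead of the robot, y to its left, z up, the work surface at z = 0. Lengths are in mm, angles in rad, forces in N, time in s.
With the tool pointing down it reaches from about 300 to 775 mm from the base axis. Payload 14.6 kg.
Tool frame: the origin (TCP) lies midway between the tips of the shut fingers; the grasp point (between the pads) lies 19 mm behind it; x points along the fingers, z is the direction in which the jaws open and shut, and the axes are right-handed (so a half turn about x gives the same grasp; the last joint's range is limited). The gripper opens to 94 mm and grips with 3 to 60 N. Pads are 16 mm wide; open, the fingers measure 119 mm over their backs; the gripper's body (75 mm by 177 mm) begins 78 mm behind the grasp point.
Start: joints at [1.271, 0.3, 1.521, -0, 1.321, -0.067], TCP at [126.885, 535.153, 167.046] pointing down, gripper open.
Joint ranges: [-3.03, 3.03], [-0.79, 2.21], [0.23, 2.52], [-1.04, 4.18], [0, 3.07], [-2.55, 2.55]. Speed limits (rad/s): [2.22, 2.22, 2.57, 3.14, 3.14, 3.14].

## Interface

Orientations are given as [roll, pitch, yaw] about the fixed x, y, z axes, in that order (R = Rz(yaw) Ry(pitch) Rx(roll)).
In Python, from cell import * gives the robot as it stands.
- The arm moves only by the tool play_rows, never from a script. Its argument "motion" is one flat list of numbers, 7 for each row, row after row: the turn, a rotation vector about the tool's x, y, z in rad, then the shift along the tool's x, y, z in m, then the closure, from -1 (fully open) to 1 (shut), so that 0 is half open. In form: [rx, ry, rz, x, y, z, fingers, rx, ry, rz, x, y, z, fingers, ...]. A call has 1 to 20 rows; each row shifts and turns the pose as measured when the row begins, along the tool's axes as they then stand; what a row does not reach is not made up. A row lasts 1/10 s, in which the tool goes at most 50 mm and 8.59 degrees, less where a joint would pass 70% of its speed; a pose out of reach is approached as far as the arm can. A call with a gripper value outside its range is refused whole. The fingers move at their own pace and stop on an object; "newtons" is the grip in N (left out, the last holds). Time passes only in rows, so rows that do not move let the fingers close. It gives the time, the measured TCP pose, the force and the opening at its end, in the units of the state.
- read_state(): the state, without advancing time (a new reading comes with each control period).
- camera(name): name is "scene" or "side" or "wrist"; returns (picture, depth): 400x640x3 uint8, blue, green, red; 400x640 float32, mm along the optical axis (not along the pixel's ray), 0 where there is no reading.
- camera_params(name): a dict with "fx", "fy", "cx", "cy" (pixels), "T" (4x4, takes a point from camera to world coordinates). Camera axes: x right, y down, z forward; pixel columns grow to the right and rows downward; lengths in mm; the calibration is good to about 2 mm. A picture is of the moment at which its call begins: read the wrist's pose just before it. camera_params takes no time and is no camera call; for the wrist camera it gives the pose at the moment of the call.
- sign_off(): hands the job in, once; it reports no verdict.
Trained networks look in the newest picture that a camera, given by its name, has taken for a name from the list of things; names that differ only in an ending like _2 or _b are one class to them, and where a whole thing is asked for, a point or a joint stands for the part that bears it (a point fixed in the world has none). Each returns a list of dicts, best first, with "conf" (0 to 1); they miss things now and then, are a little off and sometimes report something else, mostly with a low value. They report only what shows in the picture. A call takes as long as a camera call. They do not tell look-alikes from the thing itself.
- masks_of(camera, name): "region" (400x640 bool, what is visible of it).
- place_of(camera, name): "at" ([x, y, z] in mm, in the coordinates of the camera as it stood for that picture, good to about 4 mm: a listed point, or the origin of a listed thing).
The state is a dict: "clock": time; "joints": joint angles; "qd": joint speeds; "effort": joint torques, N m; "eef_pos": TCP position; "eef_rot": TCP orientation; "wrist_force": force on the tool from outside, world axes, zero at the start; "moment": the same for the moment, N m; "finger_gap": finger opening in mm.
Only numpy, scipy, OpenCV 4.12 (cv2) and the standard library are available. Lean on these libraries where they do the work, as an engineer would, in place of code of your own. Each camera call takes 0.05 s, during which the arm holds its last target.

## Task

Slide the white, orange-topped carrier along the rail's T-slot until it stops against the tall end block, lift it straight out and stand it on the black mat, letting go. Then take it by its other pair of sides and stand it on the floor of the caddy, midway along between the high walls, having swung the caddy's bail well down to either side. Keep the carrier upright throughout and leave the bottle, vial rack and jar alone.

Things in the scene. Friction and masses are not known exactly. Their poses are not given: they have to be found in the camera images.
- rail: Fixed aluminium T-slot rail, 284 mm long (x), 72 wide (y). Origin: centre of its underside, on the bench; +x along the slot to the open end. Slot floor 6 mm up; channel 48 wide, 13 high, under lips with a 24 mm gap, lip tops 27 mm up. Lips cover x = -140 to +56. A tall dark rigid end block (85 high) fills x = +122 to +142; the other end is closed too. Greased: slides at 0.5 to 4 N, but pushed high it tilts and drags.
- open_end (a point): Middle of the rail's open end, on the slot floor (rail x = +91 mm, 6 mm up): a 66 mm long window without lips, x = +56 to +122, from which the carrier's 60 mm foot lifts out between side walls 27 high. Against the end block (a firm stop, felt as 8 N or more) the carrier's centre is at x = +92.
- carrier: Loose carrier, 0.25 to 0.5 kg, 97 mm tall. Origin: centre of the foot's underside, z up. Dark foot 60 (x) by 44 (y) by 10 high; neck 50 by 20 up to 24 mm; white flat-sided body 54 (x) by 36 (y) from 24 to 97 mm, orange top. Starts with its foot under the lips, x along the rail's x; can rise 3 mm there. At the end block only the 36 mm sides are free; in the caddy the x ends.
- mat: Fixed black rubber mat, 140 by 140 by 4 mm thick, the put-down place. Origin: centre of its underside, on the bench.
- caddy: Fixed blue-grey caddy, 170 mm long (x). Origin: centre of its underside, on the bench. Floor 6 mm up. Two walls along x, 120 long, tops 98 mm up, form a lane 50 wide (y), flared to 69 in the top 15 mm, open at its x ends but for 16 mm high ribs at x = -82 and +82. The carrier stands in it with its x along the caddy's x, either way round.
- lane_floor (a point): Centre of the caddy's lane on its floor, 6 mm above the bench.
- bail (a joint): Angle (rad) of the caddy's bail, a steel bow with orange grip: 0 upright over the lane, + leans to caddy +x, stops at -1.4 and 1.4; starts within 0.4 of upright, in the way; beyond 1.1 either way is well down. Hinge axis along caddy y, 55 mm above the bench over the origin; arms 95 mm long at y = -42 and +42. Stays where left; about 1 N at the grip swings it.
- bail_grip (a point): Middle of the bail's orange grip (60 mm long along the caddy's y, 14 mm thick), on its cross bar (8 mm thick), 95 mm from the hinge axis.
- amber_bottle: Bystander: closed amber bottle, 64 mm diameter, 130 tall. Origin: centre of its underside.
- vial_rack: Bystander: white vial rack, 60 (x) by 100 (y) by 52 mm tall. Origin: centre of its underside.
- reagent_jar: Bystander: white jar with red cap, 60 mm diameter, 80 tall. Origin: centre of its underside.
Things that resemble listed ones, but are neither listed nor needed, are in the scene too. Several things have the shape of the mat; the one meant has the colours described above.

How it is judged (in metres and radians):
On the way, in this order (a step that is already met when the one before it is completed fails the run):
1. the carrier is slid along the slot against the end block, its foot still in the slot (x of carrier in the frame of rail above 0.0875 m and y of carrier in the frame of rail between -0.008 and 0.008 m and z of carrier in the frame of rail below 0.012 m), for 0.1 s.
2. it is lifted straight out, over the open end (z of carrier in the frame of rail between 0.03 and 0.085 m and horizontal distance between carrier and open_end below 0.025 m), for 0.02 s.
3. it stands upright on the mat, let go (x of carrier in the frame of mat between -0.06 and 0.06 m and y of carrier in the frame of mat between -0.06 and 0.06 m and z of carrier in the frame of mat between -0.008 and 0.008 m and angle between carrier's own z axis and vertical below 0.08 rad and linear speed of carrier below 0.02 m/s and contact force between carrier and the fingers below 0.1 N), for 0.2 s.
At the end, for the whole second after the job is handed in: The carrier stands upright (within 0.06 rad), released and at rest, on the caddy's floor (within 4 mm) between the walls, within 35 mm of the lane's centre lengthwise and 8 mm sideways, and the bail is swung down beyond 1.1 rad to either side (x of carrier in the frame of lane_floor between -0.035 and 0.035 m and y of carrier in the frame of lane_floor between -0.008 and 0.008 m and z of carrier in the frame of lane_floor between -0.004 and 0.004 m and angle between carrier's own z axis and vertical below 0.06 rad and linear speed of carrier below 0.02 m/s and contact force between carrier and the fingers below 0.1 N and (value of joint bail above 1.1 rad or value of joint bail below -1.1 rad)); the robot touches nothing.
It fails at once if the carrier is tipped more than 0.5 rad (angle between carrier's own z axis and vertical above 0.5 rad).
It fails at once if the amber bottle is moved more than 25 mm (distance of amber_bottle from where it was at the start of the episode above 0.025 m).
It fails at once if the vial rack is moved more than 25 mm (distance of vial_rack from where it was at the start of the episode above 0.025 m).
It fails at once if the reagent jar is moved more than 25 mm (distance of reagent_jar from where it was at the start of the episode above 0.025 m).
It also fails if it takes over 72 s, if anything falls off the work surface, if the arm or the gripper's body presses on something with over 40 N, if the wrist force passes 120 N, or if a joint passes its speed limit or range.

## Working session

There is one attempt and no reset: what is moved stays moved. The work goes in short steps, Python scripts to look and compute and a tool call to move; the robot and the scene stay as the last step left them, time stands still between calls to the robot, and variables do not carry over. Pictures are saved under pics/ and viewed, and the job is handed in when it is done.

Besides the shell and the picture viewer there is one more tool, called after "Emit:" in YAML: its name, and indented under it one key for each argument. play_rows: Moves the arm, as the interface text tells. Its arguments: {"type":"object","properties":{"motion":{"type":"array","items":{"type":"number"}},"newtons":{"type":"number"}},"required":["motion"]}

```bash
ls -la; mkdir -p pics; cat > h.py <<'E'
from cell import *
import numpy as np, cv2
E
python3 - <<'E'
from h import *
s=read_state(); print(s)
for c in ["scene","side","wrist"]:
    p,d=camera(c); cv2.imwrite(f"pics/{c}0.png",p); np.save(f"pics/{c}0_d.npy",d); q=camera_params(c); print(c,q["fx"],q["cx"],q["cy"],np.round(q["T"],3).tolist())
E
```

```text
total 12
drwxr-xr-x  3 agent agent 4096 Dec  6 23:14 .
drwxr-xr-x 23 root  root  4096 Dec  6 23:14 ..
drwxr-xr-x  2 agent agent 4096 Dec  6 23:14 pics
{'clock': 0.0, 'joints': array([ 1.27136563e+00,  3.00425579e-01,  1.52156057e+00, -5.17940946e-05,
        1.32069961e+00, -6.65358694e-02]), 'qd': array([-0.0009193 ,  0.00162189, -0.00034947, -0.00081202,  0.00149572,
        0.00046316]), 'effort': array([-1.68480554e-03, -5.31812561e+01, -3.52721214e+01,  7.07562268e-02,
        2.46234139e-02, -1.05894815e-04]), 'eef_pos': array([126.83330912, 534.87112609, 166.5199992 ]), 'eef_rot': array([ 3.12091996,  1.56970207, -1.824351  ]), 'wrist_force': array([-0.37173428,  0.34564625,  0.13490408]), 'moment': array([ 0.04322563,  0.00010214, -0.03718792]), 'finger_gap': 94.04370376152141}
scene 438.49446485209313 326.5325651800994 198.36637115818394 [[0.615, 0.501, -0.608, 1345.135], [0.788, -0.393, 0.473, -736.323], [-0.002, -0.771, -0.637, 946.75], [0.0, 0.0, 0.0, 1.0]]
side 489.60334410742763 321.4449623676374 199.4803501734084 [[0.983, -0.142, 0.115, 399.143], [-0.182, -0.709, 0.681, -1102.519], [-0.015, -0.691, -0.723, 1163.205], [0.0, 0.0, 0.0, 1.0]]
wrist 275.3771544919079 319.5955812922154 199.2332744410163 [[0.23, 0.946, 0.228, 61.891], [0.973, -0.223, -0.055, 551.908], [-0.001, 0.235, -0.972, 384.754], [0.0, 0.0, 0.0, 1.0]]
```

View pics/scene0.png

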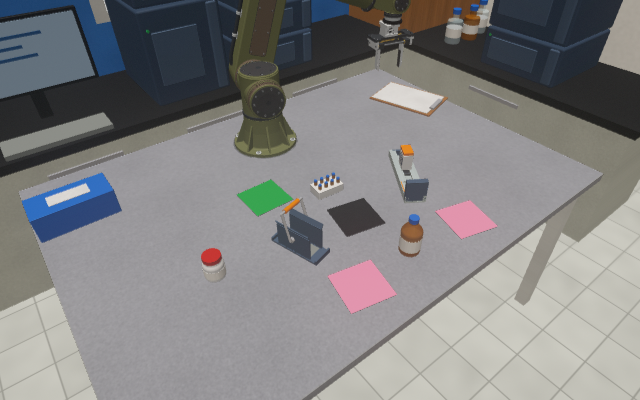

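View pics/side0.png

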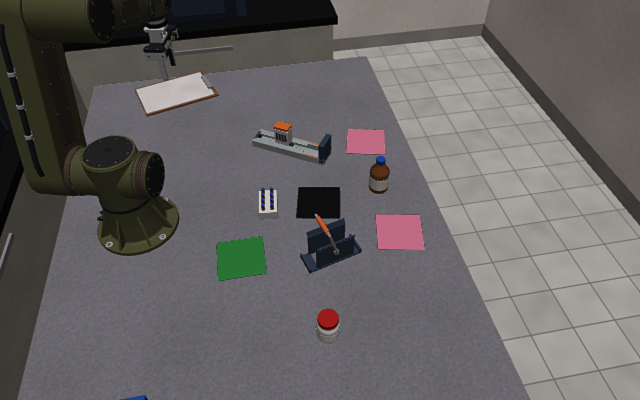

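View pics/wrist0.png

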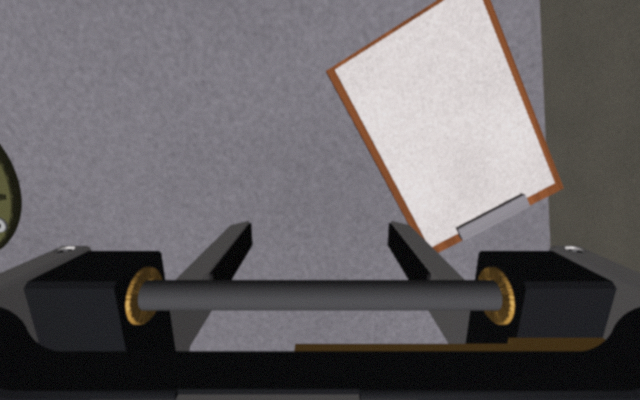

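The scene view shows the carrier and rail at (406,160)/(408,178), with the dark end block at (415,188). The mat candidates are black (355,216), green (264,197), and pink (466,219) and (361,286), so I choose the black one. The caddy is at (300,240) with its orange bail grip at (292,205). The rack is at (327,187), the bottle at (411,237) and the jar at (213,265).

```bash
python3 - <<'E'
from h import *
for c in ["scene","side"]:
    camera(c); T=camera_params(c)["T"]
    for n in ["rail","open_end","carrier","mat","caddy","lane_floor","bail_grip","amber_bottle","vial_rack","reagent_jar"]:
        for r in place_of(c,n)[:4]:
            if r["conf"]>0.25: print(c,n,round(r["conf"],2),np.round(T@np.r_[r["at"],1],1)[:3])
for c,(u,v,w,h) in {"scene":(230,130,220,150),"side":(240,110,200,170)}.items():
    p=cv2.imread(f"pics/{c}0.png")[v:v+h,u:u+w]; cv2.imwrite(f"pics/{c}0_crop.png",cv2.resize(p,None,fx=3.4,fy=3.4,interpolation=2))
print(read_state()["clock"])
E
```

```text
scene rail 0.63 [520.2 262.7  -3. ]
scene open_end 0.8 [594.2 210.    5.1]
scene carrier 0.64 [494.9 279.8   7.5]
scene mat 0.98 [ 795.6 -186.3   -2.8]
scene mat 0.88 [571.9 -18.6   3.4]
scene mat 0.76 [ 3.069e+02 -1.962e+02 -1.000e-01]
scene mat 0.7 [7.969e+02 2.526e+02 1.000e-01]
scene caddy 0.92 [ 566.6 -232.4    2.8]
scene bail_grip 0.75 [ 537.9 -238.3  146.4]
scene amber_bottle 0.84 [779.7  10.5   1.4]
scene vial_rack 0.73 [ 564.9 -233.8    1.2]
scene reagent_jar 0.7 [ 510.4 -487.9    0.6]
side rail 0.86 [522.2 266.    0. ]
side rail 0.57 [575.5 -11.    1.7]
side open_end 0.81 [596.6 217.3   4.2]
side carrier 0.82 [493.9 276.7   6.8]
side carrier 0.63 [404.9  -5.3   3.5]
side mat 0.96 [791.5 256.5  -1.4]
side mat 0.69 [570.1 -14.1   1.6]
side mat 0.68 [ 7.918e+02 -1.863e+02  1.000e-01]
side mat 0.55 [ 303.2 -194.4   -1.6]
side caddy 0.58 [ 569.5 -229.7    1.9]
side lane_floor 0.89 [ 568.  -232.9    5.8]
side bail_grip 0.64 [596.1 216.9   3.5]
side bail_grip 0.5 [ 544.9 -242.4  150.6]
side amber_bottle 0.93 [774.7  13.4  -2.1]
side vial_rack 0.74 [405.6  -4.2   0.7]
side vial_rack 0.34 [ 569.3 -230.     5. ]
side reagent_jar 0.81 [ 514.  -480.5   -1. ]
1.25
```

View crops.

View pics/scene0_crop.png

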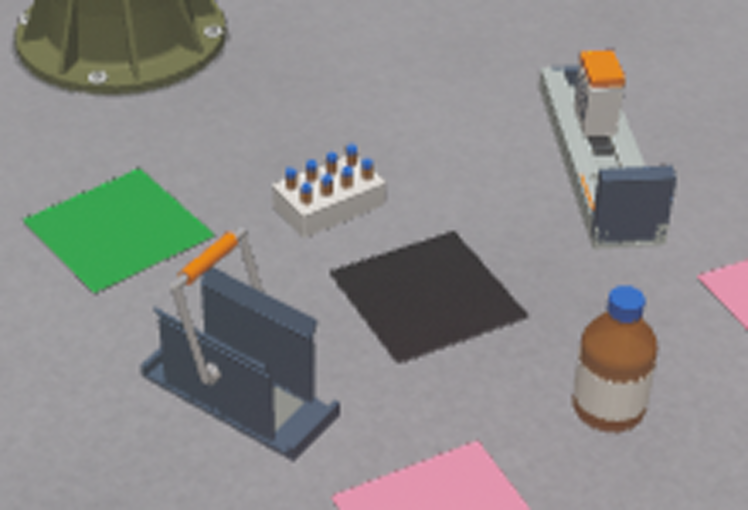

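View pics/side0_crop.png

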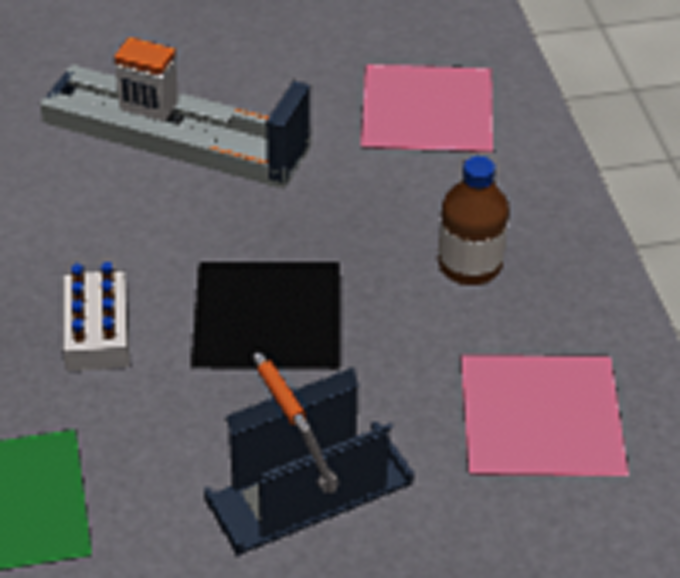

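```bash
cat >> h.py <<'E'
def cloud(c,d,p=None):
    q=camera_params(c) if p is None else p
    v,u=np.nonzero(d>0); z=d[v,u]
    P=np.c_[(u-q["cx"])/q["fx"]*z,(v-q["cy"])/q["fy"]*z,z]
    return P@q["T"][:3,:3].T+q["T"][:3,3],u,v
def rect(P):
    (x,y),(w,h),a=cv2.minAreaRect(P[:,:2].astype(np.float32)); return np.round([x,y,w,h,a],1).tolist()
E
python3 - <<'E'
from h import *
for c in ["scene","side"]:
    p=cv2.imread(f"pics/{c}0.png").astype(int); d=np.load(f"pics/{c}0_d.npy")
    P,u,v=cloud(c,d)
    def sel(cx,cy,r,z0,z1): return (np.hypot(P[:,0]-cx,P[:,1]-cy)<r)&(P[:,2]>z0)&(P[:,2]<z1)
    for nm,a in {"railtop":(521,264,170,21,32),"block":(630,190,60,60,92),"blocktop":(630,190,60,82,92),"carrtop":(495,278,60,98,110),"wallsTop":(568,-231,110,92,101),"caddyall":(568,-231,110,8,101),"caddylow":(568,-231,110,9,25),"bail":(568,-231,140,110,170),"mat":(571,-16,110,2.0,8),"rack":(405,-5,80,20,80),"bottle":(777,12,60,20,150)}.items():
        m=sel(*a); Q=P[m]; col=p[v[m],u[m]]
        print(c,nm,m.sum(),rect(Q) if m.sum()>3 else "", np.round(np.median(Q,0),1) if m.sum() else "")
        if nm=="bail":
            o=(col[:,2]>180)&(col[:,0]<100); print("  orange",o.sum(),rect(Q[o]),np.round(Q[o].mean(0),1), np.round(np.percentile(Q[o],[5,95],axis=0),0).tolist())
    b,g,r=p[...,0],p[...,1],p[...,2]
    blk=(p[v,u].max(1)<75)&(np.hypot(P[:,0]-571,P[:,1]+16)<110)&(P[:,2]<12); print("black",rect(P[blk]))
E
```

```text
scene railtop 417 [523.2, 261.2, 73.9, 289.7, 57.1] [526.2 257.4  27.3]
scene block 221 [632.3, 188.8, 73.0, 26.3, 52.7] [635.4 185.2  79.5]
scene blocktop 96 [631.0, 188.5, 71.7, 25.4, 55.5] [633.8 188.5  85.3]
scene carrtop 101 [498.2, 277.9, 35.9, 60.7, 55.0] [500.4 275.5 103. ]
scene wallsTop 164 [571.7, -236.8, 120.3, 88.8, 13.5] [ 573.2 -211.4   97. ]
scene caddyall 1570 [573.2, -236.9, 172.4, 89.4, 9.6] [ 581.1 -224.5   55.5]
scene caddylow 298 [570.4, -235.1, 173.0, 68.8, 15.7] [ 604.7 -244.1   15.5]
scene bail 185 [549.2, -242.1, 22.4, 93.3, 17.1] [ 550.3 -246.3  148.9]
  orange 65 [546.9, -241.5, 14.5, 60.8, 15.6] [ 547.7 -241.4  153.4] [[537.0, -267.0, 150.0], [558.0, -215.0, 156.0]]
scene mat 1367 [570.9, -16.4, 213.9, 216.8, 8.2] [574.8 -22.3   4.4]
scene rack 425 [410.3, -9.5, 101.7, 65.8, 83.4] [421.4 -19.2  33.9]
scene bottle 706 [786.1, 2.2, 63.9, 50.8, 38.5] [791.9  -5.1  80.7]
black [572.4, -19.3, 138.1, 140.5, 78.0]
side railtop 625 [521.7, 261.9, 83.4, 286.5, 55.8] [504.6 263.8  26.6]
side block 143 [633.1, 189.5, 74.7, 22.1, 55.6] [630.4 179.9  81.5]
side blocktop 70 [632.6, 189.9, 74.7, 20.9, 56.0] [632.5 189.3  85.5]
side carrtop 109 [497.6, 278.3, 40.7, 53.8, 52.3] [498.3 276.6 102.5]
side wallsTop 146 [571.4, -238.3, 121.3, 85.3, 14.9] [ 574.4 -214.5   96.7]
side caddyall 1561 [571.5, -238.3, 172.8, 85.3, 14.9] [ 565.6 -240.9   53.1]
side caddylow 330 [570.9, -234.6, 173.0, 70.3, 16.9] [ 561.1 -250.3   16.5]
side bail 143 [546.2, -243.6, 17.6, 90.6, 21.1] [ 547.7 -252.1  151. ]
  orange 47 [545.2, -239.5, 9.4, 55.3, 16.5] [ 545.4 -240.8  153.3] [[538.0, -264.0, 150.0], [553.0, -217.0, 156.0]]
side mat 1201 [569.5, -12.2, 218.0, 208.2, 16.6] [570.9 -20.3   4.3]
side rack 489 [408.3, -8.4, 104.9, 60.2, 85.3] [407.8 -19.6  33.1]
side bottle 544 [778.4, 1.9, 63.7, 55.6, 1.2] [773.7  -7.2  79.4]
black [570.5, -17.4, 146.8, 138.2, 78.1]
```

Both cameras agree on these poses:

| Thing | Position (mm) | Yaw or angle |
|---|---|---|
| Rail | (522, 262) | about -33.5° |
| Carrier | (498, 278), rail x ≈ -29 | along the rail |
| Mat | (571, -18) | about -12° |
| Caddy | (571, -236) | about 15.5° |
| Bail | – | about -0.28 rad |

The crops confirm these choices. Next I'll write a move planner.

```bash
cat >> h.py <<'E'
from scipy.spatial.transform import Rotation as Ro
def rot(s): return Ro.from_euler("xyz",s["eef_rot"]).as_matrix()
def plan(target,yaw_deg,n,f,vertical=True):
    """rows to go to TCP target (mm) with jaw along yaw_deg (mod 180), tool down."""
    s=read_state(); R=rot(s); p=s["eef_pos"]
    z=R[:,2]; cur=np.degrees(np.arctan2(z[1],z[0]))
    dy=(yaw_deg-cur+90)%180-90; ty=np.radians(cur+dy)
    Z=np.array([np.cos(ty),np.sin(ty),0]); X=np.array([0,0,-1.]); Y=np.cross(Z,X)
    Rt=np.c_[X,Y,Z]
    rv=Ro.from_matrix(R.T@Rt).as_rotvec()
    d=(np.array(target)-p)/1000
    print("clock",round(s["clock"],2),"pos",np.round(p,1),"jaw",round(cur,2),"turn",np.round(rv,3),"F",np.round(s["wrist_force"],1),"gap",round(s["finger_gap"],1),"j",np.round(s["joints"],2))
    out=[]
    for i in range(n):
        Ri=R@Ro.from_rotvec(rv*i/n).as_matrix()
        out+=[*np.round(rv/n,4),*np.round(Ri.T@(d/n),4),f]
    print(len(out)//7); print(", ".join(f"{x:g}" for x in out))
E
python3 - <<'E'
from h import *
plan([498,278,150],56.5,14,-1)
E
```

```text
clock 1.25 pos [126.9 535.1 167. ] jaw 76.66 turn [ 0.352 -0.    -0.   ] F [-0.2 -0.3  0.4] gap 94.0 j [ 1.27  0.3   1.52  0.    1.32 -0.07]
14
0.0251, -0, -0, 0.0012, -0.03, -0.0118, -1, 0.0251, -0, -0, 0.0012, -0.0303, -0.011, -1, 0.0251, -0, -0, 0.0012, -0.0306, -0.0102, -1, 0.0251, -0, -0, 0.0012, -0.0308, -0.0095, -1, 0.0251, -0, -0, 0.0012, -0.0311, -0.0087, -1, 0.0251, -0, -0, 0.0012, -0.0313, -0.0079, -1, 0.0251, -0, -0, 0.0012, -0.0315, -0.0071, -1, 0.0251, -0, -0, 0.0012, -0.0316, -0.0063, -1, 0.0251, -0, -0, 0.0012, -0.0318, -0.0055, -1, 0.0251, -0, -0, 0.0012, -0.0319, -0.0047, -1, 0.0251, -0, -0, 0.0012, -0.032, -0.0039, -1, 0.0251, -0, -0, 0.0012, -0.0321, -0.0031, -1, 0.0251, -0, -0, 0.0012, -0.0322, -0.0023, -1, 0.0251, -0, -0, 0.0012, -0.0322, -0.0015, -1
```

Emit:
play_rows:
  motion: [0.025,0,0,0.001,-0.03,-0.012,-1,0.025,0,0,0.001,-0.03,-0.011,-1,0.025,0,0,0.001,-0.031,-0.01,-1,0.025,0,0,0.001,-0.031,-0.0095,-1,0.025,0,0,0.001,-0.031,-0.009,-1,0.025,0,0,0.001,-0.031,-0.008,-1,0.025,0,0,0.001,-0.0315,-0.007,-1,0.025,0,0,0.001,-0.032,-0.006,-1,0.025,0,0,0.001,-0.032,-0.0055,-1,0.025,0,0,0.001,-0.032,-0.005,-1,0.025,0,0,0.001,-0.032,-0.004,-1,0.025,0,0,0.001,-0.032,-0.003,-1,0.025,0,0,0.001,-0.032,-0.002,-1,0.025,0,0,0.001,-0.032,-0.0015,-1]
  newtons: 25

```text
clock: 2.65
eef_pos: [509.0, 267.9, 153.3]
eef_rot: [-0.011, 1.568, 0.969]
wrist_force: [0.7, 1.2, 0.3]
finger_gap: 93.6
```

```bash
python3 - <<'E'
from h import *
q=camera_params("wrist"); p,d=camera("wrist"); cv2.imwrite("pics/w1.png",p)
P,u,v=cloud("wrist",d,q)
col=p[v,u].astype(int)
o=(col[:,2]>170)&(col[:,0]<90)&(P[:,2]>95)&(P[:,2]<112); print("top",o.sum(),rect(P[o]),np.median(P[o],0))
m=(np.hypot(P[:,0]-521,P[:,1]-264)<170)&(P[:,2]>22)&(P[:,2]<31); print("rail",m.sum(),rect(P[m]))
plan([498,278,34],56.5,8,-1)
E
```

```text
top 1794 [498.8, 281.9, 34.1, 52.2, 57.3] [498.045274   282.54040284 103.47215582]
rail 6151 [512.9, 272.8, 72.0, 258.3, 56.7]
clock 2.7 pos [512.  265.2 152.8] jaw 55.91 turn [-0.01   0.002  0.001] F [ 2.2 -2.6 -0.6] gap 93.7 j [ 0.41  0.37  1.46  0.    1.31 -0.56]
8
-0.0013, 0.0002, 0.0001, 0.0148, 0.0024, 0.0003, -1, -0.0013, 0.0002, 0.0001, 0.0148, 0.0024, 0.0003, -1, -0.0013, 0.0002, 0.0001, 0.0148, 0.0024, 0.0003, -1, -0.0013, 0.0002, 0.0001, 0.0148, 0.0024, 0.0003, -1, -0.0013, 0.0002, 0.0001, 0.0148, 0.0023, 0.0003, -1, -0.0013, 0.0002, 0.0001, 0.0149, 0.0023, 0.0004, -1, -0.0013, 0.0002, 0.0001, 0.0149, 0.0023, 0.0004, -1, -0.0013, 0.0002, 0.0001, 0.0149, 0.0023, 0.0004, -1
```

View pics/w1.png

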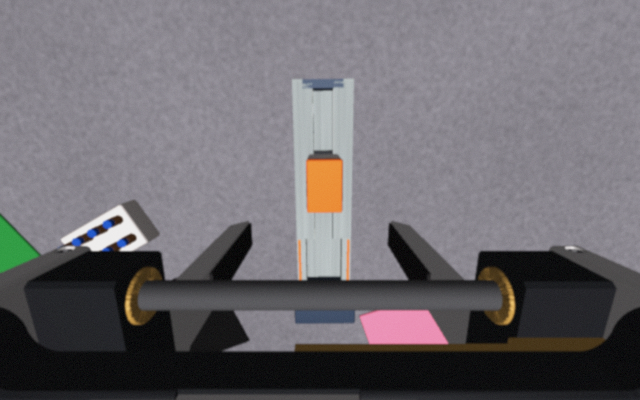

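The wrist view shows the orange carrier top at (324,185), centred between the fingers, with the end block at (323,313). The arm was still settling, so I'll measure once more while it is still.

```bash
python3 - <<'E'
from h import *
print(read_state()["eef_pos"],np.abs(read_state()["qd"]).max())
q=camera_params("wrist"); p,d=camera("wrist")
P,u,v=cloud("wrist",d,q)
col=p[v,u].astype(int)
o=(col[:,2]>170)&(col[:,0]<90)&(P[:,2]>95)&(P[:,2]<112); print("top",o.sum(),rect(P[o]),np.median(P[o],0))
for z0,z1 in((22,31),(15,31)):
  m=(np.hypot(P[:,0]-521,P[:,1]-264)<170)&(P[:,2]>z0)&(P[:,2]<z1); print("rail",m.sum(),rect(P[m]))
plan([498.3,278.3,34],56.7,8,-1)
E
```

```text
[511.9650272  265.17924353 152.80481433] 0.05888889158521527
top 1825 [498.6, 282.2, 34.5, 52.1, 56.8] [497.93512328 282.57193649 103.49391287]
rail 6331 [515.4, 271.1, 72.1, 264.6, 56.7]
rail 6499 [515.7, 270.9, 72.1, 265.4, 56.7]
clock 2.75 pos [510.2 266.6 152.7] jaw 55.98 turn [-0.013  0.002  0.   ] F [-0.5  0.2  0.4] gap 93.5 j [ 0.42  0.37  1.47  0.    1.31 -0.56]
8
-0.0016, 0.0002, 0, 0.0148, 0.002, 0.0004, -1, -0.0016, 0.0002, 0, 0.0148, 0.002, 0.0004, -1, -0.0016, 0.0002, 0, 0.0148, 0.002, 0.0004, -1, -0.0016, 0.0002, 0, 0.0148, 0.002, 0.0004, -1, -0.0016, 0.0002, 0, 0.0148, 0.002, 0.0004, -1, -0.0016, 0.0002, 0, 0.0148, 0.002, 0.0004, -1, -0.0016, 0.0002, 0, 0.0148, 0.002, 0.0004, -1, -0.0016, 0.0002, 0, 0.0148, 0.002, 0.0004, -1
```

```bash
python3 - <<'E'
from h import *
plan([498.7,279.1,36],56.7,9,-1)
E
```

```text
clock 2.75 pos [510.2 266.6 152.7] jaw 55.98 turn [-0.013  0.002  0.   ] F [-0.5  0.2  0.4] gap 93.5 j [ 0.42  0.37  1.47  0.    1.31 -0.56]
9
-0.0014, 0.0002, 0, 0.013, 0.0018, 0.0004, -1, -0.0014, 0.0002, 0, 0.013, 0.0018, 0.0004, -1, -0.0014, 0.0002, 0, 0.013, 0.0018, 0.0004, -1, -0.0014, 0.0002, 0, 0.013, 0.0018, 0.0004, -1, -0.0014, 0.0002, 0, 0.013, 0.0018, 0.0004, -1, -0.0014, 0.0002, 0, 0.013, 0.0018, 0.0004, -1, -0.0014, 0.0002, 0, 0.013, 0.0018, 0.0004, -1, -0.0014, 0.0002, 0, 0.013, 0.0018, 0.0005, -1, -0.0014, 0.0002, 0, 0.013, 0.0018, 0.0005, -1
```

Emit:
play_rows:
  motion: [-0.013,0.002,0,0,0.016,0.004,-1,0,0,0,0.012,0,0,-1,0,0,0,0.02,0,0,-1,0,0,0,0.02,0,0,-1,0,0,0,0.02,0,0,-1,0,0,0,0.015,0,0,-1,0,0,0,0.01,0,0,-1,0,0,0,0,0,0,-1]

```text
clock: 3.55
eef_pos: [491.3, 285.3, 48.9]
eef_rot: [2.468, 1.569, -2.813]
wrist_force: [0.4, 0.5, 1.2]
finger_gap: 94.0
```

```bash
python3 - <<'E'
from h import *
plan([498.7,279.1,36],56.7,2,-1)
E
```

```text
clock 3.55 pos [491.3 285.3  48.9] jaw 57.42 turn [ 0.012 -0.001 -0.001] F [0.4 0.5 1.2] gap 94.0 j [ 0.46  0.46  1.59  0.    1.09 -0.54]
2
0.0062, -0.0006, -0.0004, 0.0064, -0.0048, -0.0006, -1, 0.0062, -0.0006, -0.0004, 0.0064, -0.0048, -0.0006, -1
```

Emit:
play_rows:
  motion: [0.012,-0.001,-0.001,0.006,-0.007,-0.001,-1,0,0,0,0.004,0,0,-1,0,0,0,0,0,0,-1]

```text
clock: 3.85
eef_pos: [497.2, 281.2, 39.2]
eef_rot: [-0.667, 1.569, 0.323]
wrist_force: [0.1, 0.5, -0.3]
finger_gap: 94.0
```

```bash
python3 - <<'E'
from h import *
plan([498.7,279.1,36],56.7,2,-1)
p,d=camera("side"); cv2.imwrite("pics/s1.png",cv2.resize(p[90:190,220:360],None,fx=5,fy=5))
p,d=camera("wrist"); cv2.imwrite("pics/w2.png",p)
E
```

```text
clock 3.85 pos [497.2 281.2  39.2] jaw 56.74 turn [0.001 0.002 0.001] F [ 0.1  0.5 -0.3] gap 94.0 j [ 0.45  0.48  1.59 -0.    1.07 -0.54]
2
0.0004, 0.0008, 0.0006, 0.0016, -0.0012, -0.0005, -1, 0.0004, 0.0008, 0.0006, 0.0016, -0.0012, -0.0005, -1
```

View pics/s1.png

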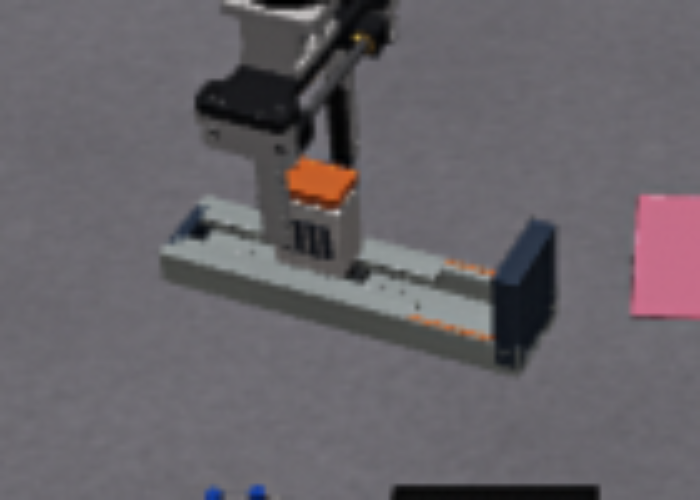

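View pics/w2.png

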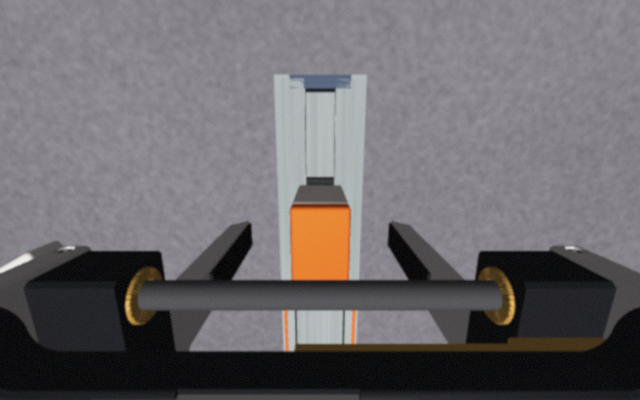

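```bash
python3 - <<'E'
from h import *
q=camera_params("side"); T=np.linalg.inv(q["T"])
s=read_state(); R=rot(s)
def pr(P):
    c=(T@np.r_[P,1])[:3]; return np.array([q["fx"]*c[0]/c[2]+q["cx"],q["fy"]*c[1]/c[2]+q["cy"]])
for k in(-47,-60,47,60): 
    for b in (0,60): print(k,b,np.round((pr(s["eef_pos"]+R[:,2]*k-R[:,0]*b)-[220,90])*5))
print("carrier top",(pr([498.5,279.5,103])-[220,90])*5)
E
```

```text
-47 0 [286. 284.]
-47 60 [279. 217.]
-60 0 [278. 295.]
-60 60 [271. 228.]
47 0 [343. 206.]
47 60 [338. 140.]
60 0 [351. 196.]
60 60 [345. 130.]
carrier top [310.60241228 175.25313964]
```

The carrier is centred between the fingers at column 320, and the near finger projects where it should. Close on it.

Emit:
play_rows:
  motion: [0.001,0.002,0.001,0.003,-0.001,0,-0.5,0,0,0,0,0,0,0,0,0,0,0,0,0,0.2,0,0,0,0,0,0,0.4,0,0,0,0,0,0,0.6,0,0,0,0,0,0,0.8,0,0,0,0,0,0,1,0,0,0,0,0,0,1]
  newtons: 15

```text
clock: 4.75
eef_pos: [498.8, 280.9, 37.5]
eef_rot: [-0.787, 1.569, 0.203]
wrist_force: [0.1, -0.9, 0.2]
finger_gap: 35.7
```

```bash
python3 - <<'E'
from h import *
plan([498.7,279.1,36],56.7,2,1)
E
```

```text
clock 4.75 pos [498.8 280.9  37.5] jaw 56.68 turn [-0.     0.001  0.001] F [ 0.1 -0.9  0.2] gap 35.7 j [ 0.45  0.48  1.59 -0.    1.07 -0.54]
2
-0.0002, 0.0006, 0.0007, 0.0008, -0.0005, -0.0008, 1, -0.0002, 0.0006, 0.0007, 0.0008, -0.0005, -0.0008, 1
```

Gripped: the gap is 35.7 and there is no side load. Now I'll slide along rail +x, which is tool -y.

Emit:
play_rows:
  motion: [0,0,0,0,-0.01,0,1,0,0,0,0,-0.014,0,1,0,0,0,0,-0.014,0,1,0,0,0,0,-0.014,0,1,0,0,0,0,-0.014,0,1,0,0,0,0,0,0,1]

```text
clock: 5.35
eef_pos: [559.7, 240.4, 37.5]
eef_rot: [-0.854, 1.569, 0.135]
wrist_force: [0.3, -0.9, 2.9]
finger_gap: 35.8
```

```bash
python3 - <<'E'
from h import *
plan([498.8+118*.836,280.9-118*.549,37.5],56.7,2,1)
E
```

```text
clock 5.35 pos [559.7 240.4  37.5] jaw 56.63 turn [-0.001  0.001  0.002] F [ 0.3 -0.9  2.9] gap 35.8 j [ 0.35  0.56  1.47 -0.    1.11 -0.64]
2
-0.0006, 0.0007, 0.0008, 0, -0.0225, 0.0002, 1, -0.0006, 0.0007, 0.0008, -0, -0.0225, 0.0002, 1
```

Emit:
play_rows:
  motion: [0,0,0,0,-0.009,0,1,0,0,0,0,-0.01,0,1,0,0,0,0,-0.01,0,1,0,0,0,0,-0.006,0,1,0,0,0,0,0,0,1]

```text
clock: 5.85
eef_pos: [591.4, 219.5, 37.5]
eef_rot: [-0.776, 1.569, 0.212]
wrist_force: [0.6, -0.4, 1.5]
finger_gap: 35.7
```

```bash
python3 - <<'E'
from h import *
plan([498.8+118*.836,280.9-118*.549,37.5],56.7,2,1)
E
```

```text
clock 5.85 pos [591.4 219.5  37.5] jaw 56.62 turn [-0.001  0.001  0.001] F [ 0.6 -0.4  1.5] gap 35.7 j [ 0.3   0.6   1.4  -0.    1.14 -0.69]
2
-0.0007, 0.0007, 0.0007, -0, -0.0034, 0.0002, 1, -0.0007, 0.0007, 0.0007, -0, -0.0034, 0.0002, 1
```

Emit:
play_rows:
  motion: [0,0,0,0,-0.003,0,1,0,0,0,0,-0.003,0,1,0,0,0,0,-0.003,0,1]

```text
clock: 6.15
eef_pos: [598.9, 214.8, 37.5]
eef_rot: [-0.638, 1.569, 0.351]
wrist_force: [0.1, -0.3, -2.2]
finger_gap: 35.8
```

```bash
python3 - <<'E'
from h import *
s=read_state();print(s["wrist_force"]@rot(s)[:,1],s["wrist_force"])
plan([498.8+118*.836,280.9-118*.549,37.5],56.7,2,1)
E
```

```text
-0.2694883288131993 [ 0.11622854 -0.31733613 -2.19974377]
clock 6.15 pos [598.9 214.8  37.5] jaw 56.67 turn [-0.001  0.001  0.001] F [ 0.1 -0.3 -2.2] gap 35.8 j [ 0.29  0.61  1.38  0.    1.14 -0.7 ]
2
-0.0003, 0.0006, 0.0005, 0, 0.001, 0.0002, 1, -0.0003, 0.0006, 0.0005, 0, 0.001, 0.0002, 1
```

Not yet in contact, so I'll push a few millimetres more.

Emit:
play_rows:
  motion: [0,0,0,0,-0.003,0,1,0,0,0,0,-0.003,0,1,0,0,0,0,-0.003,0,1]

```text
clock: 6.45
eef_pos: [604.3, 211.4, 38.3]
eef_rot: [1.619, 1.566, 2.609]
wrist_force: [-15.9, 8.1, 4.9]
finger_gap: 35.9
```

```bash
python3 - <<'E'
from h import *
s=read_state();print(s["wrist_force"]@rot(s)[:,1],s["wrist_force"])
plan([498.8+118*.836,280.9-118*.549,37.5],56.7,2,1)
E
```

```text
17.781474198821968 [-15.94088005   8.0771777    4.90078198]
clock 6.45 pos [604.3 211.4  38.3] jaw 56.72 turn [ 0.    -0.    -0.005] F [-15.9   8.1   4.9] gap 35.9 j [ 0.28  0.62  1.36  0.    1.16 -0.71]
2
0.0002, -0.0001, -0.0023, 0.0004, 0.0042, 0.0001, 1, 0.0002, -0.0001, -0.0023, 0.0004, 0.0042, 0.0001, 1
```

Firm stop felt at 18 N. I'll hold briefly, then lift straight up with a firmer grip.

Emit:
play_rows:
  motion: [0,0,0,0,-0.001,0,1,0,0,-0.003,0,0,0,1]
  newtons: 30

```text
clock: 6.65
eef_pos: [604.0, 211.6, 38.3]
eef_rot: [1.872, 1.566, 2.863]
wrist_force: [0.7, -0.0, -0.3]
finger_gap: 35.7
```

```bash
python3 - <<'E'
from h import *
s=read_state();print(s["wrist_force"]@rot(s)[:,1],s["wrist_force"])
plan([s["eef_pos"][0]-.8,s["eef_pos"][1]+.5,37.5],56.7,2,1)
p,d=camera("side"); cv2.imwrite("pics/s2.png",cv2.resize(p[90:190,220:360],None,fx=5,fy=5))
E
```

```text
-0.6271311418952277 [ 0.73694611 -0.01739739 -0.27473252]
clock 6.65 pos [604.  211.6  38.3] jaw 56.77 turn [ 0.001 -0.001 -0.004] F [ 0.7 -0.  -0.3] gap 35.7 j [ 0.28  0.62  1.36  0.    1.16 -0.71]
2
0.0006, -0.0007, -0.0022, 0.0004, 0.0005, -0, 1, 0.0006, -0.0007, -0.0022, 0.0004, 0.0005, -0, 1
```

View pics/s2.png

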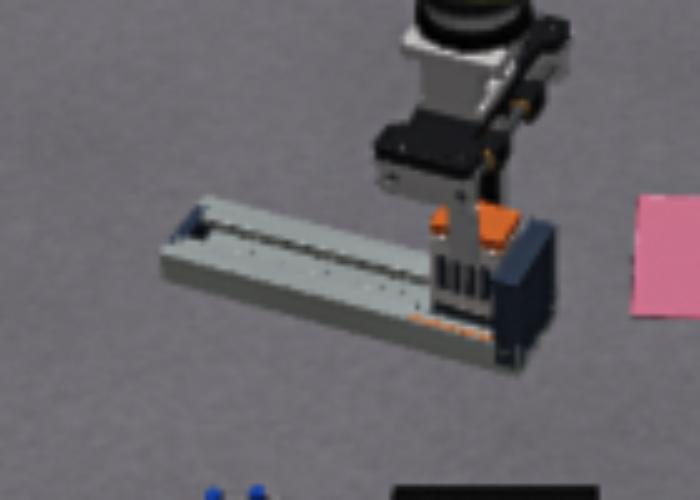

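The carrier sits against the end block with its foot in the window. Lifting straight up now.

Emit:
play_rows:
  motion: [0,0,-0.003,0,0.001,0,1,0,0,0,-0.008,0,0,1,0,0,0,-0.012,0,0,1,0,0,0,-0.012,0,0,1,0,0,0,-0.012,0,0,1,0,0,0,-0.008,0,0,1,0,0,0,0,0,0,1]

```text
clock: 7.4
eef_pos: [603.6, 211.7, 95.1]
eef_rot: [-3.047, 1.57, -2.056]
wrist_force: [-0.2, 0.0, -3.2]
finger_gap: 35.9
```

```bash
python3 - <<'E'
from h import *
plan([604,212,150],56.7,2,1)
p,d=camera("side"); cv2.imwrite("pics/s3.png",cv2.resize(p[90:190,220:360],None,fx=5,fy=5))
p,d=camera("scene"); cv2.imwrite("pics/c3.png",cv2.resize(p[100:240,350:490],None,fx=4,fy=4))
E
```

```text
clock 7.4 pos [603.6 211.7  95.1] jaw 56.75 turn [ 0.001 -0.001  0.   ] F [-0.2  0.  -3.2] gap 35.9 j [ 0.28  0.56  1.32 -0.    1.26 -0.71]
2
0.0004, -0.0006, 0.0001, -0.0275, -0.0001, 0.0002, 1, 0.0004, -0.0006, 0.0001, -0.0275, -0.0001, 0.0002, 1
```

View pics/s3.png

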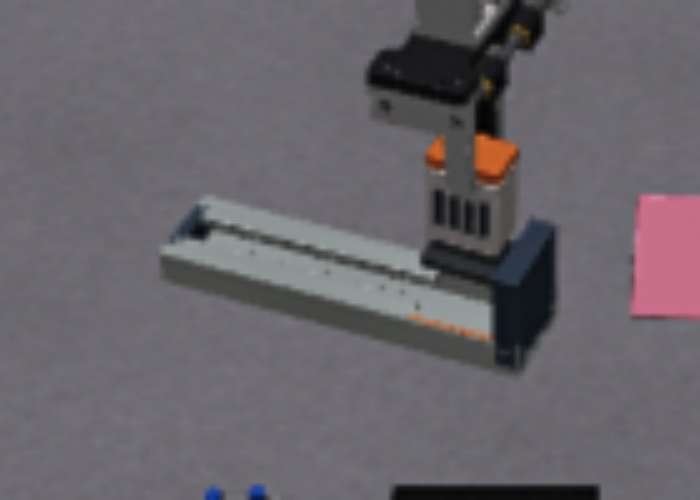

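View pics/c3.png

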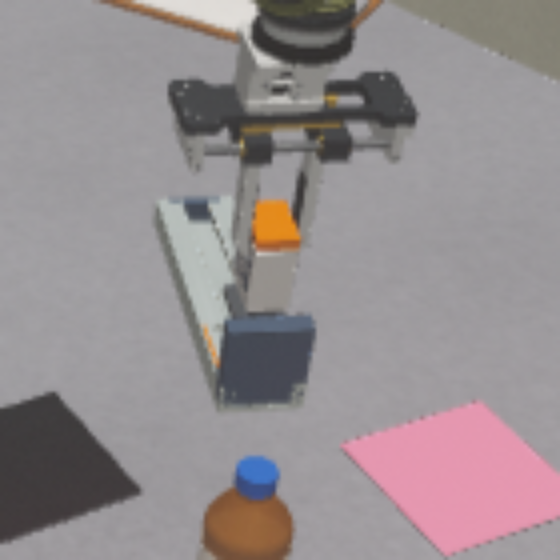

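Lifted cleanly and upright over the open end (the foot is clear at about 63 mm, -3.2 N). Next I'll raise it past the block and go to the mat.

Emit:
play_rows:
  motion: [0,0,0,-0.02,0,0,1,0,0,0,-0.025,0,0,1,0,0,0,-0.005,0,0,1,0,0,0,0,0,0,1]

```text
clock: 7.9
eef_pos: [601.6, 211.2, 141.0]
eef_rot: [2.53, 1.562, -2.763]
wrist_force: [-0.1, 0.1, -3.3]
finger_gap: 36.0
```

```bash
python3 - <<'E'
from h import *
plan([571,-18,120],56.7,10,1)
E
```

```text
clock 7.9 pos [601.6 211.2 141. ] jaw 56.75 turn [ 0.001 -0.007 -0.005] F [-0.1  0.1 -3.3] gap 36.0 j [ 0.28  0.52  1.27 -0.    1.36 -0.71]
10
0.0001, -0.0007, -0.0005, 0.0022, -0.01, -0.0208, 1, 0.0001, -0.0007, -0.0005, 0.0022, -0.01, -0.0208, 1, 0.0001, -0.0007, -0.0005, 0.0022, -0.01, -0.0208, 1, 0.0001, -0.0007, -0.0005, 0.0022, -0.01, -0.0208, 1, 0.0001, -0.0007, -0.0005, 0.0022, -0.01, -0.0208, 1, 0.0001, -0.0007, -0.0005, 0.0022, -0.01, -0.0208, 1, 0.0001, -0.0007, -0.0005, 0.0021, -0.01, -0.0208, 1, 0.0001, -0.0007, -0.0005, 0.0021, -0.01, -0.0208, 1, 0.0001, -0.0007, -0.0005, 0.0021, -0.01, -0.0208, 1, 0.0001, -0.0007, -0.0005, 0.0021, -0.01, -0.0208, 1
```

Emit:
play_rows:
  motion: [0,-0.001,0,0,-0.006,-0.012,1,0,-0.001,-0.001,0,-0.01,-0.021,1,0,-0.001,0,0,-0.01,-0.021,1,0,-0.001,-0.001,0,-0.01,-0.021,1,0,-0.001,-0.001,0,-0.01,-0.021,1,0,-0.001,0,0.004,-0.01,-0.021,1,0,0,-0.001,0.004,-0.01,-0.021,1,0,0,0,0.004,-0.01,-0.021,1,0,0,0,0.004,-0.01,-0.021,1,0,0,0,0.004,-0.005,-0.01,1,0,0,0,0,0,0,1]

```text
clock: 9.0
eef_pos: [563.7, -13.5, 106.2]
eef_rot: [2.281, 1.551, -3.013]
wrist_force: [0.3, 0.6, -3.3]
finger_gap: 35.6
```

```bash
python3 - <<'E'
from h import *
plan([571,-18,45],56.7,5,1)
E
```

```text
clock 9.0 pos [563.7 -13.5 106.2] jaw 56.67 turn [-0.001 -0.013 -0.015] F [ 0.3  0.6 -3.3] gap 35.6 j [-0.09  0.4   1.53 -0.    1.23 -1.07]
5
-0.0001, -0.0026, -0.003, 0.0122, -0.0019, 0.0002, 1, -0.0001, -0.0026, -0.003, 0.0122, -0.0019, 0.0002, 1, -0.0001, -0.0026, -0.003, 0.0122, -0.0018, 0.0002, 1, -0.0001, -0.0026, -0.003, 0.0122, -0.0018, 0.0001, 1, -0.0001, -0.0026, -0.003, 0.0122, -0.0017, 0.0001, 1
```

Emit:
play_rows:
  motion: [0,-0.008,-0.009,0.012,-0.006,0,1,0,-0.005,-0.006,0.015,-0.002,0,1,0,0,0,0.015,0,0,1,0,0,0,0.01,0,0,1,0,0,0,0.002,0,0,1,0,0,0,0,0,0,1]

```text
clock: 9.6
eef_pos: [570.1, -15.0, 49.3]
eef_rot: [0.618, 1.57, 1.608]
wrist_force: [-0.3, 1.0, -4.0]
finger_gap: 35.6
```

```bash
python3 - <<'E'
from h import *
plan([571,-18,36],56.7,2,1)
p,d=camera("side"); cv2.imwrite("pics/s4.png",cv2.resize(p[130:250,240:380],None,fx=5,fy=5))
E
```

```text
clock 9.6 pos [570.1 -15.   49.3] jaw 56.76 turn [ 0.001  0.001 -0.001] F [-0.3  1.  -4. ] gap 35.6 j [-0.09  0.47  1.58  0.    1.09 -1.08]
2
0.0005, 0.0005, -0.0004, 0.0066, -0.0012, -0.001, 1, 0.0005, 0.0005, -0.0004, 0.0066, -0.0012, -0.001, 1
```

View pics/s4.png

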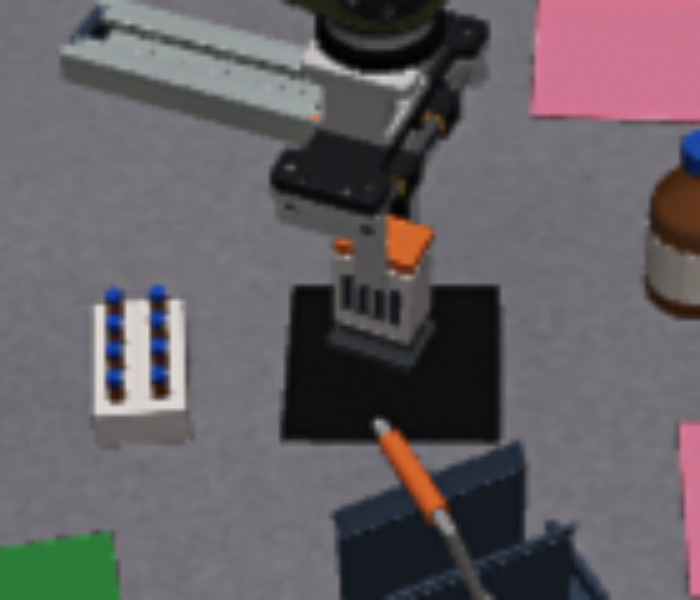

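The carrier is upright over the middle of the black mat, with its foot at about (385,340) in the crop. I'll lower it in small steps and watch the force.

Emit:
play_rows:
  motion: [0,0,0,0.006,0,0,1,0,0,0,0.004,0,0,1,0,0,0,0.001,0,0,1,0,0,0,0.001,0,0,1]

```text
clock: 10.05
eef_pos: [571.1, -14.8, 38.2]
eef_rot: [-0.638, 1.568, 0.353]
wrist_force: [0.3, -0.6, -2.2]
finger_gap: 35.9
```

```bash
python3 - <<'E'
from h import *
plan([571,-18,36],56.7,2,1)
E
```

```text
clock 10.05 pos [571.1 -14.8  38.2] jaw 56.77 turn [0.001 0.002 0.002] F [ 0.3 -0.6 -2.2] gap 35.9 j [-0.09  0.48  1.59  0.    1.07 -1.08]
2
0.0006, 0.0012, 0.0009, 0.0011, -0.0008, -0.0014, 1, 0.0006, 0.0012, 0.0009, 0.0011, -0.0008, -0.0014, 1
```

Emit:
play_rows:
  motion: [0,0.002,0.002,0.001,0,0,1,0,0,0,0.001,0,0,1,0,0,0,0.001,0,0,1]

```text
clock: 10.35
eef_pos: [571.4, -14.9, 36.1]
eef_rot: [-0.7, 1.57, 0.29]
wrist_force: [-6.8, 0.8, 14.8]
finger_gap: 35.8
```

```bash
python3 - <<'E'
from h import *
plan([571,-18,36],56.7,2,1)
E
```

```text
clock 10.35 pos [571.4 -14.9  36.1] jaw 56.76 turn [0.001 0.001 0.   ] F [-6.8  0.8 14.8] gap 35.8 j [-0.09  0.48  1.59  0.    1.07 -1.08]
2
0.0005, 0.0003, 0.0002, 0, -0.0007, -0.0014, 1, 0.0005, 0.0003, 0.0002, 0, -0.0007, -0.0014, 1
```

Touchdown at TCP z = 36.1, with +15 N. Release, then rise.

Emit:
play_rows:
  motion: [0,0,0,0,0,0,0.1,0,0,0,0,0,0,-0.4,0,0,0,0,0,0,-1,0,0,0,0,0,0,-1,0,0,0,0,0,0,-1,0,0,0,0,0,0,-1]

```text
clock: 10.95
eef_pos: [572.6, -15.0, 37.4]
eef_rot: [-0.991, 1.567, -0.001]
wrist_force: [-1.1, 1.1, 0.1]
finger_gap: 78.8
```

```bash
python3 - <<'E'
from h import *
plan([571,-15,160],56.7,6,-1)
E
```

```text
clock 10.95 pos [572.6 -15.   37.4] jaw 56.76 turn [0.001 0.002 0.003] F [-1.1  1.1  0.1] gap 78.8 j [-0.09  0.48  1.59  0.    1.07 -1.08]
6
0.0002, 0.0003, 0.0005, -0.0204, 0.0002, -0.0001, -1, 0.0002, 0.0003, 0.0005, -0.0204, 0.0002, -0.0001, -1, 0.0002, 0.0003, 0.0005, -0.0204, 0.0002, -0.0001, -1, 0.0002, 0.0003, 0.0005, -0.0204, 0.0002, -0.0001, -1, 0.0002, 0.0003, 0.0005, -0.0204, 0.0002, -0.0001, -1, 0.0002, 0.0003, 0.0005, -0.0204, 0.0002, -0.0001, -1
```

Emit:
play_rows:
  motion: [0,0.002,0.003,-0.01,0,0,-1,0,0,0,-0.02,0,0,-1,0,0,0,-0.025,0,0,-1,0,0,0,-0.03,0,0,-1,0,0,0,-0.03,0,0,-1,0,0,0,-0.02,0,0,-1,0,0,0,0,0,0,-1]

```text
clock: 11.65
eef_pos: [572.2, -15.0, 181.5]
eef_rot: [2.673, 1.57, -2.62]
wrist_force: [-0.8, -0.3, -0.6]
finger_gap: 94.3
```

```bash
python3 - <<'E'
from h import *
for c in ("side","scene"):
    p,d=camera(c); P,u,v=cloud(c,d); col=p[v,u].astype(int)
    cv2.imwrite(f"pics/{c}5.png",p)
    o=(col[:,2]>170)&(col[:,0]<90)&(P[:,2]>95)&(P[:,2]<110)&(np.hypot(P[:,0]-571,P[:,1]+15)<60)
    print(c,o.sum(),rect(P[o]) if o.sum() else "",np.median(P[o],0) if o.sum() else "")
plan([545,-240,200],15.5,12,-1)
E
```

```text
side 126 [565.7, -12.2, 36.3, 53.0, 61.5] [566.28865963 -13.8828148  101.17551761]
scene 124 [565.7, -14.2, 34.4, 54.9, 56.9] [567.9829369  -14.69342487 101.93050552]
clock 11.75 pos [571.1 -14.9 178.2] jaw 56.76 turn [ 0.72  -0.004 -0.003] F [-0.1  0.5 -1.2] gap 93.7 j [-0.09  0.34  1.44 -0.    1.36 -1.08]
12
0.06, -0.0003, -0.0002, -0.0018, -0.0085, -0.0169, -1, 0.06, -0.0003, -0.0002, -0.0018, -0.0095, -0.0163, -1, 0.06, -0.0003, -0.0002, -0.0018, -0.0104, -0.0158, -1, 0.06, -0.0003, -0.0002, -0.0018, -0.0113, -0.0151, -1, 0.06, -0.0003, -0.0002, -0.0018, -0.0122, -0.0144, -1, 0.06, -0.0003, -0.0002, -0.0018, -0.0131, -0.0136, -1, 0.06, -0.0003, -0.0002, -0.0018, -0.0139, -0.0128, -1, 0.06, -0.0003, -0.0002, -0.0018, -0.0146, -0.012, -1, 0.06, -0.0003, -0.0002, -0.0018, -0.0153, -0.0111, -1, 0.06, -0.0003, -0.0002, -0.0018, -0.0159, -0.0101, -1, 0.06, -0.0003, -0.0002, -0.0018, -0.0165, -0.0092, -1, 0.06, -0.0003, -0.0002, -0.0018, -0.017, -0.0081, -1
```

View pics/side5.png

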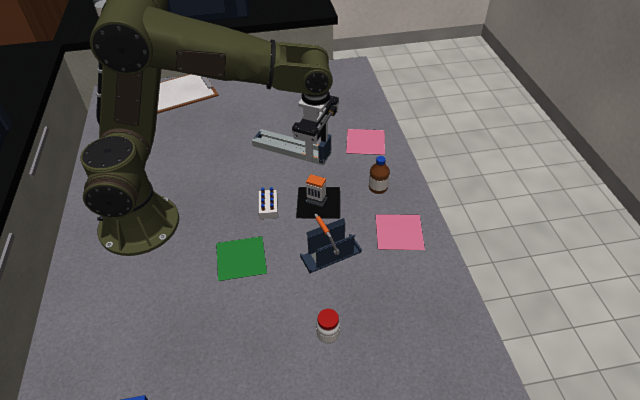

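The side view shows the carrier standing upright on the black mat at (316,190). The cloud puts its top at (566,-14), z 101. Next, the bail: the grip centre is near (546,-242,146), so I'll go above it with the jaw along the caddy's x.

Emit:
play_rows:
  motion: [0.06,0,0,-0.002,-0.008,-0.017,-1,0.06,0,0,-0.002,-0.0095,-0.016,-1,0.06,0,0,-0.002,-0.01,-0.016,-1,0.06,0,0,-0.002,-0.011,-0.015,-1,0.06,0,0,-0.002,-0.012,-0.0145,-1,0.06,0,0,-0.002,-0.013,-0.0135,-1,0.06,0,0,-0.002,-0.014,-0.013,-1,0.06,0,0,-0.002,-0.0145,-0.012,-1,0.06,0,0,-0.002,-0.015,-0.011,-1,0.06,0,0,-0.002,-0.016,-0.01,-1,0.04,0,0,-0.001,-0.011,-0.006,-1,0,0,0,0,0,0,-1]

```text
clock: 12.95
eef_pos: [537.2, -218.8, 180.6]
eef_rot: [2.545, 1.537, 2.87]
wrist_force: [0.3, -0.2, 0.4]
finger_gap: 93.8
```

```bash
python3 - <<'E'
from h import *
plan([546,-242,180],15.5,2,-1)
q=camera_params("wrist"); p,d=camera("wrist"); cv2.imwrite("pics/w6.png",p)
plan([546,-242,180],15.5,2,-1)
E
```

```text
clock 12.95 pos [ 537.2 -218.8  180.6] jaw 18.68 turn [ 0.055 -0.029 -0.018] F [ 0.3 -0.2  0.4] gap 93.8 j [-0.45  0.38  1.38 -0.01  1.41 -0.77]
2
0.0276, -0.0143, -0.0092, 0, -0.0124, 0.0005, -1, 0.0276, -0.0143, -0.0092, 0.0002, -0.0124, 0.0008, -1
clock 13.0 pos [ 537.3 -218.1  180.5] jaw 18.78 turn [ 0.057 -0.029 -0.019] F [-0.4  0.  -0.4] gap 94.4 j [-0.45  0.38  1.38 -0.01  1.41 -0.77]
2
0.0285, -0.0143, -0.0093, -0, -0.0127, 0.0003, -1, 0.0285, -0.0143, -0.0093, 0.0001, -0.0127, 0.0006, -1
```

View pics/w6.png

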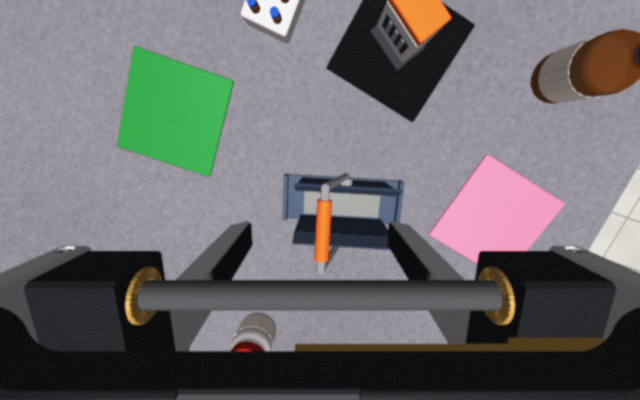

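In the wrist view the orange grip is at (322,230), well between the fingers. The carrier on the mat is at (412,25). Align and descend over the grip.

Emit:
play_rows:
  motion: [0.03,-0.015,-0.01,0,-0.012,0,-1,0.02,-0.012,-0.008,0,-0.01,0.001,-1,0,0,0,0,0,0,-1]

```text
clock: 13.3
eef_pos: [546.0, -238.6, 179.3]
eef_rot: [-0.596, 1.571, -0.319]
wrist_force: [0.1, -0.2, 0.6]
finger_gap: 94.0
```

```bash
python3 - <<'E'
from h import *
q=camera_params("wrist"); p,d=camera("wrist"); cv2.imwrite("pics/w7.png",p)
P,u,v=cloud("wrist",d,q); col=p[v,u].astype(int)
o=(col[:,2]>150)&(col[:,0]<90)&(P[:,2]>120)&(np.hypot(P[:,0]-546,P[:,1]+242)<60); print(o.sum(),rect(P[o]),np.median(P[o],0))
m=(np.hypot(P[:,0]-571,P[:,1]+236)<110)&(P[:,2]>9)&(P[:,2]<25); print("low",m.sum(),rect(P[m]))
m=(np.hypot(P[:,0]-571,P[:,1]+236)<110)&(P[:,2]>92)&(P[:,2]<101); print("walls",m.sum(),rect(P[m]))
plan([546,-242,127],15.5,3,-1)
E
```

```text
1132 [546.8, -238.3, 98.4, 61.0, 15.1] [ 546.57989565 -230.27816704  153.54022621]
low 780 [571.3, -231.6, 170.4, 65.7, 15.6]
walls 1197 [570.5, -231.3, 119.4, 89.3, 14.1]
clock 13.35 pos [ 545.9 -238.2  179.3] jaw 15.93 turn [ 0.007 -0.    -0.   ] F [-0.6  0.6 -0.5] gap 94.1 j [-0.47  0.39  1.37  0.    1.38 -0.75]
3
0.0025, -0.0001, -0.0001, 0.0174, -0.0012, -0.0003, -1, 0.0025, -0.0001, -0.0001, 0.0174, -0.0012, -0.0003, -1, 0.0025, -0.0001, -0.0001, 0.0174, -0.0012, -0.0003, -1
```

View pics/w7.png

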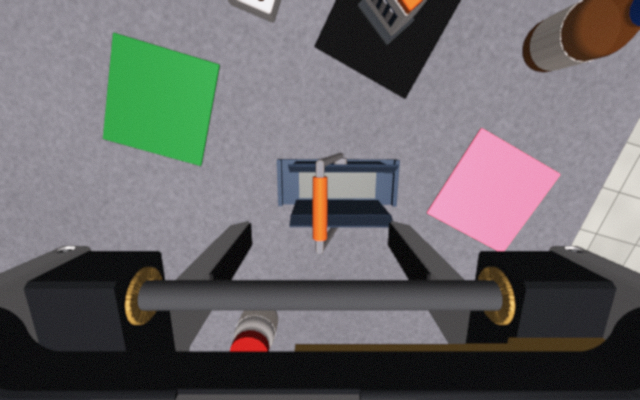

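Grip centred at column 320. Descend and close gently.

Emit:
play_rows:
  motion: [0.006,0,0,0.015,-0.001,0,-1,0,0,0,0.02,0,0,-0.5,0,0,0,0.011,0,0,0,0,0,0,0,0,0,0.5,0,0,0,0,0,0,1,0,0,0,0,0,0,1,0,0,0,0,0,0,1,0,0,0,0,0,0,1,0,0,0,0,0,0,1,0,0,0,0,0,0,1]
  newtons: 6

```text
clock: 14.35
eef_pos: [548.0, -238.4, 135.9]
eef_rot: [-0.686, 1.566, -0.411]
wrist_force: [-0.1, 0.5, -0.3]
finger_gap: 25.6
```

```bash
python3 - <<'E'
from h import *
plan([546,-242,127],15.5,3,1)
p,d=camera("scene"); cv2.imwrite("pics/c8.png",cv2.resize(p[150:290,230:400],None,fx=4,fy=4))
E
```

```text
clock 14.35 pos [ 548.  -238.4  135.9] jaw 15.75 turn [0.004 0.004 0.003] F [-0.1  0.5 -0.3] gap 25.6 j [-0.47  0.43  1.42  0.    1.29 -0.75]
3
0.0014, 0.0013, 0.0011, 0.003, -0.001, -0.001, 1, 0.0014, 0.0013, 0.0011, 0.003, -0.001, -0.001, 1, 0.0014, 0.0013, 0.0011, 0.003, -0.001, -0.001, 1
```

View pics/c8.png

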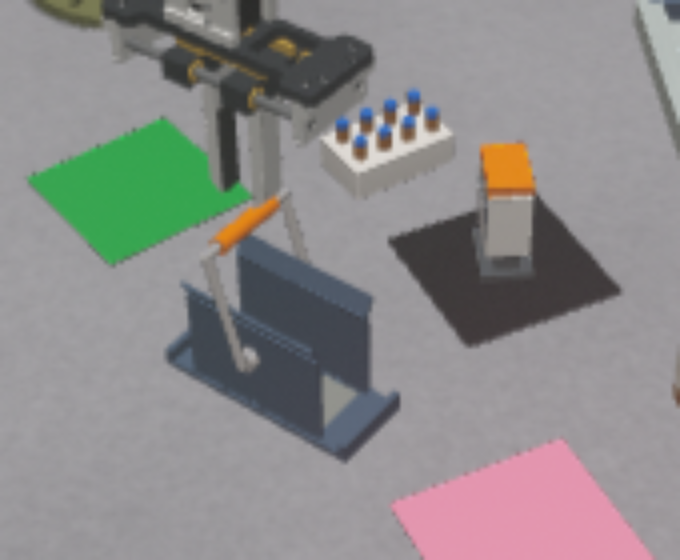

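```bash
python3 - <<'E'
from h import *
q=camera_params("scene"); T=np.linalg.inv(q["T"])
s=read_state(); R=rot(s)
def pr(P):
    c=(T@np.r_[P,1])[:3]; return np.array([q["fx"]*c[0]/c[2]+q["cx"],q["fy"]*c[1]/c[2]+q["cy"]])
print(np.round((pr(s["eef_pos"])-[230,150])*4))
for k in(-13,13): print(k,np.round((pr(s["eef_pos"]+R[:,2]*k)-[230,150])*4))
print("bar",[np.round((pr(np.r_[546+.267*k,-240-.964*k,147])-[230,150])*4) for k in (-30,0,30)])
E
```

```text
[250. 235.]
-13 [236. 228.]
13 [264. 242.]
bar [array([273., 201.]), array([246., 223.]), array([217., 246.])]
```

```bash
python3 - <<'E'
from h import *
s=read_state(); R=rot(s)
for c in("scene","side"):
    p,d=camera(c); P,u,v=cloud(c,d)
    if c=="side": cv2.imwrite("pics/s8.png",cv2.resize(p[150:290,260:400],None,fx=4,fy=4))
    L=(P-s["eef_pos"])@R
    m=(np.abs(L[:,1])<25)&(np.abs(L[:,2])<45)&(L[:,0]<20)&(L[:,0]>-110)
    h,e=np.histogram(L[m,0],bins=np.arange(-110,21,10)); print(c,list(zip(e[:-1].astype(int),h)))
    for a,b in ((-60,-40),(-40,-20),(-20,0),(0,15)):
        k=m&(L[:,0]>a)&(L[:,0]<b)
        print(a,b,k.sum(),"z",np.round(np.percentile(L[k,2],[0,10,50,90,100])) if k.sum() else "", "y",np.round(np.percentile(L[k,1],[0,50,100])) if k.sum() else "")
E
```

```text
scene [(np.int64(-110), np.int64(47)), (np.int64(-100), np.int64(39)), (np.int64(-90), np.int64(45)), (np.int64(-80), np.int64(46)), (np.int64(-70), np.int64(47)), (np.int64(-60), np.int64(43)), (np.int64(-50), np.int64(22)), (np.int64(-40), np.int64(2)), (np.int64(-30), np.int64(4)), (np.int64(-20), np.int64(60)), (np.int64(-10), np.int64(5)), (np.int64(0), np.int64(0)), (np.int64(10), np.int64(0))]
-60 -40 65 z [-24. -18. -11.  21.  24.] y [-13.  -8.   8.]
-40 -20 6 z [-14.  -8.  -1.   8.  11.] y [-8.  2. 10.]
-20 0 65 z [-9. -5.  1.  4.  6.] y [-25.  -3.  24.]
0 15 0 z  y 
side [(np.int64(-110), np.int64(42)), (np.int64(-100), np.int64(32)), (np.int64(-90), np.int64(40)), (np.int64(-80), np.int64(34)), (np.int64(-70), np.int64(36)), (np.int64(-60), np.int64(32)), (np.int64(-50), np.int64(20)), (np.int64(-40), np.int64(1)), (np.int64(-30), np.int64(4)), (np.int64(-20), np.int64(56)), (np.int64(-10), np.int64(2)), (np.int64(0), np.int64(0)), (np.int64(10), np.int64(0))]
-60 -40 52 z [-22. -21.   8.  14.  18.] y [-13.  -8.   7.]
-40 -20 5 z [-8. -7. -5.  6.  9.] y [-24. -17.  -7.]
-20 0 58 z [-10.  -9.  -4.   2.   5.] y [-25.  -4.  23.]
0 15 0 z  y
```

View pics/s8.png

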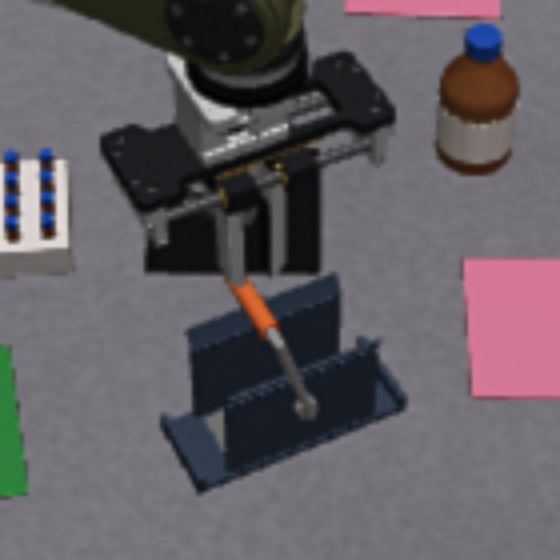

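The picture and depth show the visible fingers ending about 45 mm behind the reported TCP. That puts them above the bar, which disagrees with the description. I'll check how the finger length varies with the opening.

Emit:
play_rows:
  motion: [0,0,0,0,0,0,1,0,0,0,0,0,0,1,0,0,0,0,0,0,1,0,0,0,0,0,0,1]

```text
clock: 14.9
eef_pos: [547.8, -238.4, 135.6]
eef_rot: [-0.685, 1.566, -0.41]
wrist_force: [0.5, -0.1, 0.7]
finger_gap: 0.3
```

```bash
python3 - <<'E'
from h import *
s=read_state(); R=rot(s); print(s["finger_gap"],s["eef_pos"],s["wrist_force"])
for c in("scene","side"):
    p,d=camera(c); P,u,v=cloud(c,d)
    cv2.imwrite(f"pics/{c}9.png",cv2.resize(p[150:290,240:400],None,fx=4,fy=4))
    L=(P-s["eef_pos"])@R
    m=(np.abs(L[:,1])<25)&(np.abs(L[:,2])<45)&(L[:,0]<20)&(L[:,0]>-110)
    h,e=np.histogram(L[m,0],bins=np.arange(-110,21,5)); print(c,[(int(a),int(b)) for a,b in zip(e[:-1],h)])
E
```

```text
0.3419073950565583 [ 547.82685533 -238.39651528  135.57218291] [ 0.52929989 -0.05524941  0.69731857]
scene [(-110, 17), (-105, 12), (-100, 20), (-95, 15), (-90, 14), (-85, 19), (-80, 15), (-75, 19), (-70, 19), (-65, 14), (-60, 14), (-55, 14), (-50, 11), (-45, 6), (-40, 0), (-35, 0), (-30, 0), (-25, 7), (-20, 43), (-15, 18), (-10, 4), (-5, 0), (0, 0), (5, 0), (10, 0), (15, 0)]
side [(-110, 14), (-105, 18), (-100, 15), (-95, 11), (-90, 15), (-85, 17), (-80, 16), (-75, 13), (-70, 19), (-65, 17), (-60, 10), (-55, 16), (-50, 10), (-45, 5), (-40, 1), (-35, 0), (-30, 0), (-25, 4), (-20, 40), (-15, 28), (-10, 0), (-5, 0), (0, 0), (5, 0), (10, 0), (15, 0)]
```

View pics/scene9.png

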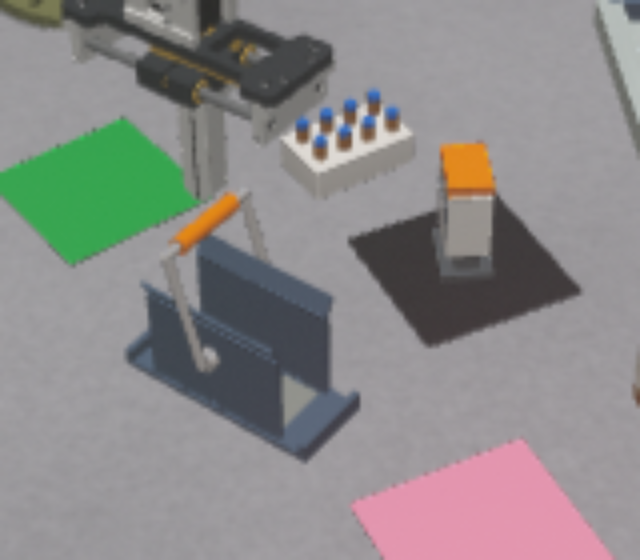

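View pics/side9.png

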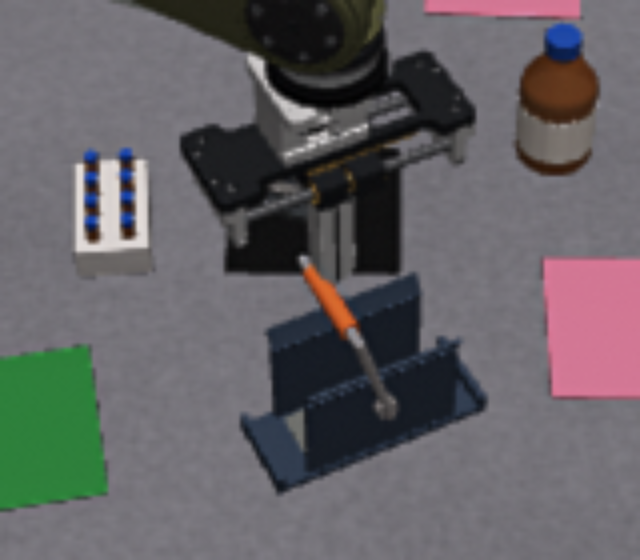

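The fingers shut empty, to a gap of 0.3. So the real fingertips sit about 43 mm behind the reported TCP, against the description. I'll use that measured offset from here on. Next I'll check the sideways offset too, in the same camera as the bar.

```bash
python3 - <<'E'
from h import *
s=read_state(); R=rot(s); print(s["eef_pos"])
for c in("scene","side"):
    p,d=camera(c); P,u,v=cloud(c,d); col=p[v,u].astype(int)
    L=(P-s["eef_pos"])@R
    m=(np.abs(L[:,1])<30)&(np.abs(L[:,2])<40)&(L[:,0]<-38)&(L[:,0]>-90)
    print(c,"finger y",np.round(np.percentile(L[m,1],[2,20,50,80,98]),1),"z",np.round(np.percentile(L[m,2],[2,20,50,80,98]),1),"maxx",L[m,0].max())
    o=(col[:,2]>150)&(col[:,0]<90)&(np.abs(L[:,1])<45)&(np.abs(L[:,2])<30)&(L[:,0]>-35)&(L[:,0]<5)
    print("   bar y",np.round(np.percentile(L[o,1],[2,50,98]),1),"z",np.round(np.percentile(L[o,2],[2,50,98]),1),"x",np.round(np.percentile(L[o,0],[2,50,98]),1))
print(read_state()["clock"])
E
```

```text
[ 547.86862431 -238.37088949  135.63153151]
scene finger y [-12.6 -11.   -9.2  -2.    7.7] z [-12.8  -5.3   6.2  11.3  12.7] maxx -41.447695159020824
   bar y [-31.6  -3.5  26.5] z [-5.8  0.6  4.8] x [-20.1 -17.4 -12.1]
side finger y [-12.1 -10.2  -8.4  -5.2   8.3] z [-13.8 -12.3  -3.4   6.1  12.1] maxx -42.18594792138839
   bar y [-31.   -5.2  27.5] z [-9.  -4.5  2.4] x [-22.4 -17.4 -12.9]
15.1
```

The fingers line up sideways with the bar (both centred at y ≈ -2, z ≈ 0), so only the length offset of about 42 mm matters. I'll open, descend to reported z ≈ 86, and grip the bar.

Emit:
play_rows:
  motion: [0,0,0,0,0,0,-0.5,0,0,0,0,0,0,-0.5,0,0,0,0,0,0,-0.5,0,0,0,0,0,0,-0.5,0,0.003,0.003,0,0,0,-0.5,0,0,0,0,0,0,-0.5]

```text
clock: 15.7
eef_pos: [547.8, -238.4, 135.6]
eef_rot: [0.988, 1.57, 1.263]
wrist_force: [-0.3, -0.2, 0.2]
finger_gap: 45.1
```

Emit:
play_rows:
  motion: [0,0,0,0.01,0,0,-0.4,0,0,0,0.015,0,0,-0.4,0,0,0,0.015,0,0,-0.4,0,0,0,0.006,0,0,0,0,0,0,0,0,0,0.5,0,0,0,0,0,0,1,0,0,0,0,0,0,1,0,0,0,0,0,0,1,0,0,0,0,0,0,1]

```text
clock: 16.6
eef_pos: [548.2, -238.5, 87.4]
eef_rot: [-0.403, 1.569, -0.128]
wrist_force: [0.3, 0.2, 0.1]
finger_gap: 21.2
```

```bash
python3 - <<'E'
from h import *
plan([548,-238.4,86],15.5,1,1)
p,d=camera("scene"); cv2.imwrite("pics/c10.png",cv2.resize(p[150:290,240:400],None,fx=4,fy=4))
E
```

```text
clock 16.6 pos [ 548.2 -238.5   87.4] jaw 15.74 turn [0.004 0.001 0.001] F [0.3 0.2 0.1] gap 21.2 j [-0.47  0.48  1.47  0.    1.2  -0.75]
1
0.0042, 0.0013, 0.0006, 0.0014, 0.0002, -0.0001, 1
```

View pics/c10.png

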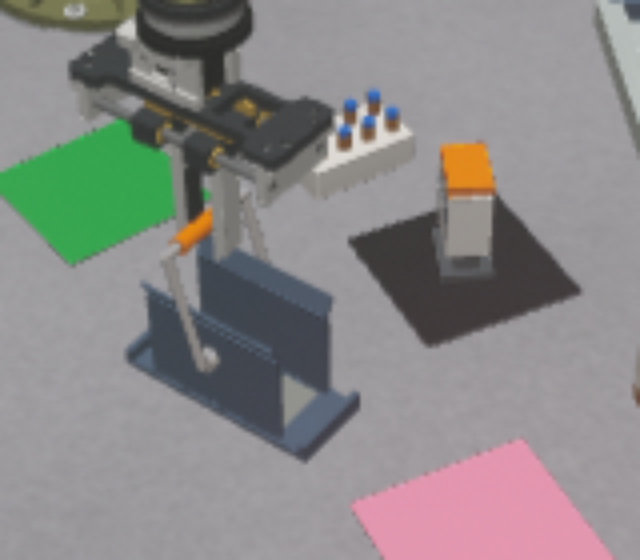

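The fingers now straddle the grip. I'll close on it, then start along the arc towards caddy -x.

Emit:
play_rows:
  motion: [0,0,0,0,0,0,1,0,0,0,0,0,0,1,0,0,0,0.003,0,-0.01,1,0,0,0,0.005,0,-0.01,1,0,0,0,0.006,0,-0.0095,1,0,0,0,0.007,0,-0.009,1,0,0,0,0,0,0,1]

```text
clock: 17.35
eef_pos: [507.7, -249.9, 64.7]
eef_rot: [-0.414, 1.568, -0.139]
wrist_force: [1.9, -0.0, -4.8]
finger_gap: 13.5
```

```bash
python3 - <<'E'
from h import *
s=read_state()
plan([548,-238.4,86],15.5,1,1)
p0=np.array([548.2,-238.5,87.4]); dd=s["eef_pos"]-p0; print("dx",dd[:2]@[.963,.27],"dz",dd[2])
E
```

```text
clock 17.35 pos [ 507.7 -249.9   64.7] jaw 15.73 turn [0.004 0.002 0.001] F [ 1.9 -0.  -4.8] gap 13.5 j [-0.52  0.44  1.59  0.    1.12 -0.8 ]
1
0.004, 0.0024, 0.0011, -0.0212, 0.0001, 0.0419, 1
dx -42.034638613500796 dz -22.729327990195642
```

Emit:
play_rows:
  motion: [0,0,0,0.008,0,-0.006,1,0,0,0,0.01,0,-0.006,1,0,0,0,0.01,0,-0.005,1,0,0,0,0.01,0,-0.003,1,0,0,0,0.003,0,-0.001,1,0,0,0,0,0,0,1]

```text
clock: 17.95
eef_pos: [482.9, -256.7, 21.4]
eef_rot: [2.877, 1.567, -3.133]
wrist_force: [-0.8, -0.2, 0.7]
finger_gap: 13.3
```

```bash
python3 - <<'E'
from h import *
s=read_state()
plan([548,-238.4,86],15.5,1,1)
p0=np.array([548.2,-238.5,87.4]); dd=s["eef_pos"]-p0; print("dx",dd[:2]@[.963,.27],"dz",dd[2])
for c in ("scene","side"):
    p,d=camera(c); cv2.imwrite(f"pics/{c}11.png",cv2.resize(p[150:290,240:400],None,fx=4,fy=4))
E
```

```text
clock 17.95 pos [ 482.9 -256.7   21.4] jaw 15.7 turn [ 0.003 -0.004 -0.001] F [-0.8 -0.2  0.7] gap 13.3 j [-0.55  0.46  1.67 -0.    1.02 -0.83]
1
0.0034, -0.0036, -0.001, -0.0649, 0, 0.0674, 1
dx -67.77992612255498 dz -66.0282431936059
```

View pics/scene11.png

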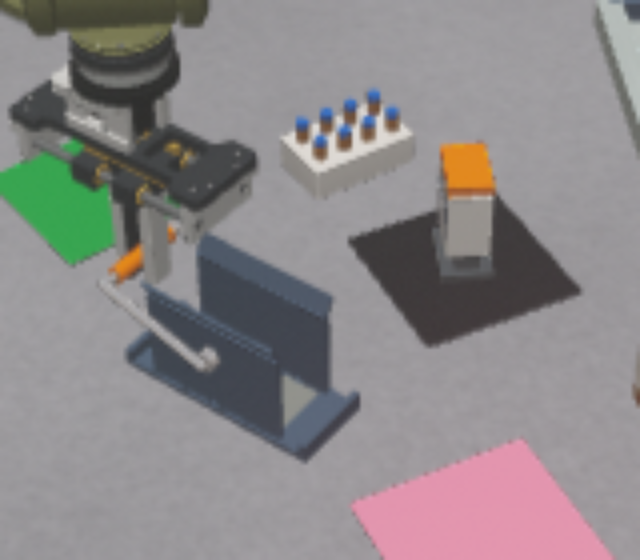

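View pics/side11.png

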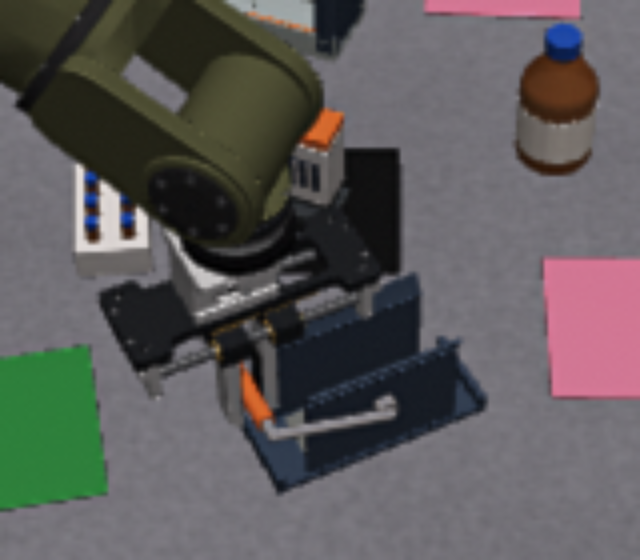

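The bail is down to about -1.3 rad, with the bar held between the fingers. I'll nudge it 5 mm lower, release and rise.

Emit:
play_rows:
  motion: [0,0,0,0.004,0,-0.001,1,0,0,0,0.002,0,0,1,0,0,0,0,0,0,0.4,0,0,0,0,0,0,0.2,0,0,0,0,0,0,0.2,0,0,0,0,0,0,0.2]

```text
clock: 18.65
eef_pos: [482.3, -256.9, 15.9]
eef_rot: [3.131, 1.567, -2.877]
wrist_force: [0.3, -0.2, 0.2]
finger_gap: 37.1
```

```bash
python3 - <<'E'
from h import *
plan([480,-258,135],15.5,5,0.2)
E
```

```text
clock 18.65 pos [ 482.3 -256.9   15.9] jaw 15.75 turn [ 0.004 -0.004 -0.   ] F [ 0.3 -0.2  0.2] gap 37.1 j [-0.56  0.47  1.67 -0.    1.01 -0.83]
5
0.0009, -0.0007, -0, -0.0238, -0.0001, -0.0006, 0.2, 0.0009, -0.0007, -0, -0.0238, -0.0001, -0.0006, 0.2, 0.0009, -0.0007, -0, -0.0238, -0.0001, -0.0006, 0.2, 0.0009, -0.0007, -0, -0.0238, -0.0001, -0.0005, 0.2, 0.0009, -0.0007, -0, -0.0238, -0.0001, -0.0005, 0.2
```

Emit:
play_rows:
  motion: [0,-0.003,0,-0.012,0,0,0.2,0,0,0,-0.02,0,0,0.2,0,0,0,-0.025,0,0,0,0,0,0,-0.025,0,0,-0.5,0,0,0,-0.01,0,0,-1,0,0,0,0,0,0,-1]

```text
clock: 19.25
eef_pos: [482.8, -256.8, 114.8]
eef_rot: [-0.531, 1.569, -0.256]
wrist_force: [0.8, -0.5, -0.4]
finger_gap: 66.4
```

```bash
python3 - <<'E'
from h import *
p,d=camera("scene"); cv2.imwrite("pics/c12.png",cv2.resize(p[150:290,240:400],None,fx=4,fy=4))
plan([566,-13,115],-33.3,11,-1)
E
```

```text
clock 19.3 pos [ 482.6 -256.7  114. ] jaw 15.78 turn [ 0.857  0.001 -0.   ] F [ 0.6 -0.2  0.6] gap 70.3 j [-0.56  0.34  1.6   0.    1.2  -0.83]
11
0.0779, 0.0001, -0, -0.0001, 0.0193, 0.0133, -1, 0.0779, 0.0001, -0, -0.0001, 0.0202, 0.0118, -1, 0.0779, 0.0001, -0, -0.0001, 0.0211, 0.0102, -1, 0.0779, 0.0001, -0, -0.0001, 0.0218, 0.0085, -1, 0.0779, 0.0001, -0, -0.0001, 0.0224, 0.0068, -1, 0.0779, 0.0001, -0, -0.0001, 0.0229, 0.005, -1, 0.0779, 0.0001, -0, -0.0001, 0.0232, 0.0032, -1, 0.0779, 0.0001, -0, -0.0001, 0.0234, 0.0014, -1, 0.0779, 0.0001, -0, -0.0001, 0.0234, -0.0004, -1, 0.0779, 0.0001, -0, -0.0001, 0.0233, -0.0022, -1, 0.0779, 0.0001, -0, -0.0001, 0.0231, -0.004, -1
```

View pics/c12.png

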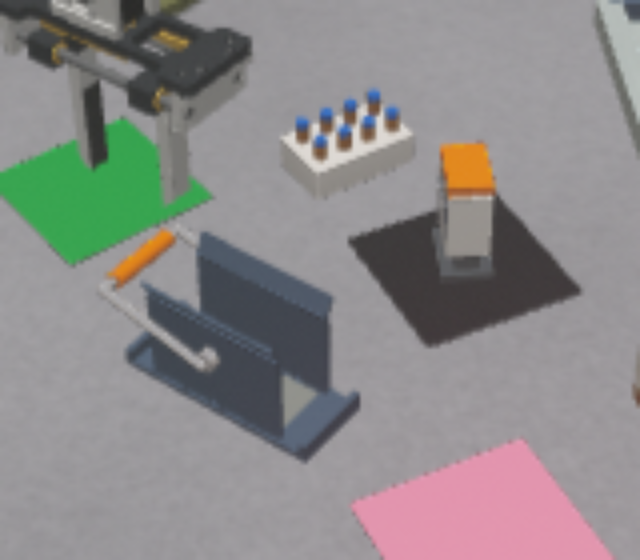

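The scene shows the bail lying down to the left (grip at (142,257)), the carrier standing on the mat, and the fingers clear. Next I'll go to the carrier, to grip it by its x ends.

Emit:
play_rows:
  motion: [0.05,0,0,0,0.012,0.008,-1,0.078,0,0,0,0.02,0.013,-1,0.078,0,0,0,0.021,0.011,-1,0.078,0,0,0,0.022,0.009,-1,0.078,0,0,0,0.022,0.007,-1,0.078,0,0,0,0.023,0.005,-1,0.078,0,0,0,0.023,0.003,-1,0.078,0,0,0,0.023,0.001,-1,0.078,0,0,0,0.023,0,-1,0.078,0,0,0,0.023,-0.002,-1,0.05,0,0,0,0.014,-0.003,-1,0,0,0,0,0,0,-1]

```text
clock: 20.5
eef_pos: [555.0, -19.8, 97.8]
eef_rot: [-2.888, 1.55, 2.833]
wrist_force: [-0.5, 0.2, 0.2]
finger_gap: 94.3
```

```bash
python3 - <<'E'
from h import *
plan([565.5,-11.5,115],-33.3,2,-1)
E
```

```text
clock 20.5 pos [555.  -19.8  97.8] jaw -32.17 turn [ 0.02  -0.02   0.005] F [-0.5  0.2  0.2] gap 94.3 j [-0.1   0.39  1.57  0.    1.2   0.46]
2
0.0099, -0.01, 0.0027, -0.0087, 0.0063, 0.0021, -1, 0.0099, -0.01, 0.0027, -0.0086, 0.0063, 0.0021, -1
```

Emit:
play_rows:
  motion: [0.015,-0.015,0.004,0,0.01,0.003,-1,0.003,-0.003,0,0,0.001,0,-1,0,0,0,0,0,0,-1]

```text
clock: 20.8
eef_pos: [561.9, -13.2, 95.0]
eef_rot: [-2.545, 1.564, -3.12]
wrist_force: [0.1, 0.1, -0.3]
finger_gap: 94.0
```

```bash
python3 - <<'E'
from h import *
plan([565.5,-11.5,80],-33.3,1,-1)
q=camera_params("wrist"); p,d=camera("wrist"); cv2.imwrite("pics/w13.png",p)
P,u,v=cloud("wrist",d,q); col=p[v,u].astype(int)
o=(col[:,2]>150)&(col[:,0]<90)&(P[:,2]>95)&(P[:,2]<110)&(np.hypot(P[:,0]-566,P[:,1]+12)<60); print(o.sum(),rect(P[o]),np.median(P[o],0))
plan([565.5,-11.5,80],-33.3,1,-1)
E
```

```text
clock 20.8 pos [561.9 -13.2  95. ] jaw -32.98 turn [ 0.006 -0.005  0.004] F [ 0.1  0.1 -0.3] gap 94.0 j [-0.09  0.4   1.56 -0.    1.19  0.49]
1
0.0057, -0.0053, 0.0036, 0.015, 0.0034, 0.0022, -1
2863 [567.5, -10.3, 35.8, 53.9, 57.1] [567.80008156  -9.81421352 101.44623912]
clock 20.85 pos [561.8 -13.3  95. ] jaw -32.99 turn [ 0.005 -0.005  0.004] F [-0.3 -0.6 -0.4] gap 94.5 j [-0.09  0.4   1.56 -0.    1.19  0.49]
1
0.0054, -0.0054, 0.0036, 0.015, 0.0035, 0.0022, -1
```

View pics/w13.png

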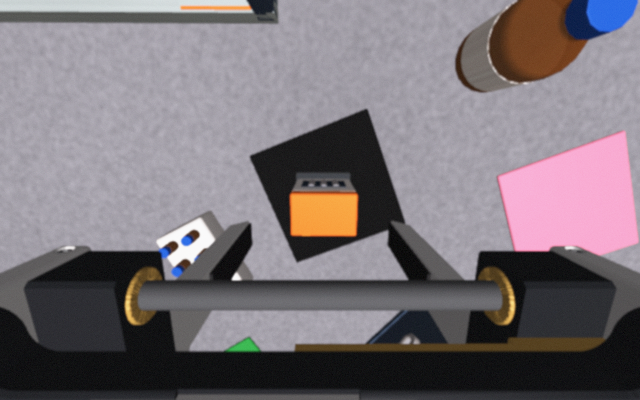

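The orange top is at columns 290–357 (centre 323.5), so I need +2.8 mm in tool z and about +4.5 mm in tool y. Then descend around the x ends, tips to about 50 mm.

Emit:
play_rows:
  motion: [0.005,-0.005,0.004,0,0.004,0.003,-1,0,0,0,0.005,0,0,-1,0,0,0,0.015,0,0,-1,0,0,0,0.018,0,0,-1,0,0,0,0.018,0,0,-1,0,0,0,0.015,0,0,-1,0,0,0,0.007,0,0,-1,0,0,0,0,0,0,-1]

```text
clock: 21.65
eef_pos: [566.4, -14.0, 12.9]
eef_rot: [1.517, 1.57, 0.936]
wrist_force: [-0.0, -0.4, 0.1]
finger_gap: 94.1
```

```bash
python3 - <<'E'
from h import *
p,d=camera("scene"); cv2.imwrite("pics/c14.png",cv2.resize(p[140:260,310:430],None,fx=5,fy=5))
p,d=camera("wrist"); cv2.imwrite("pics/w14.png",p)
plan([566.5,-10.9,8],-33.1,1,-1)
E
```

```text
clock 21.75 pos [567.  -14.   14.1] jaw -33.3 turn [-0.003  0.002 -0.002] F [-0.6 -0.4 -0.5] gap 94.3 j [-0.09  0.51  1.62  0.    1.02  0.49]
1
-0.0035, 0.0016, -0.0015, 0.0061, 0.0023, -0.0022, -1
```

View pics/c14.png

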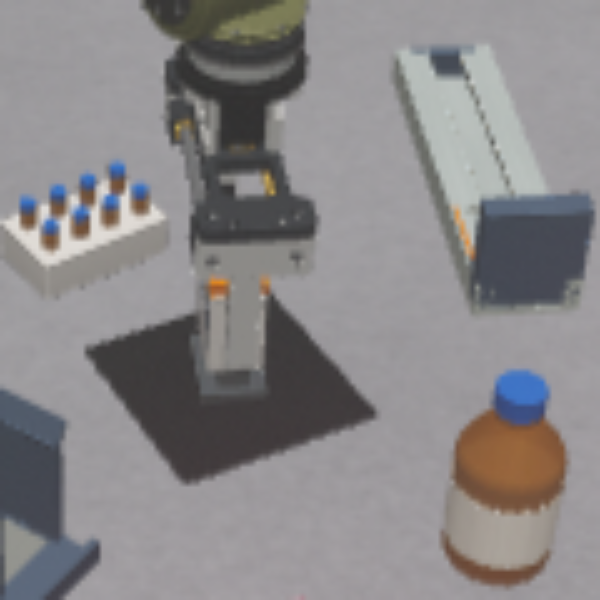

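View pics/w14.png

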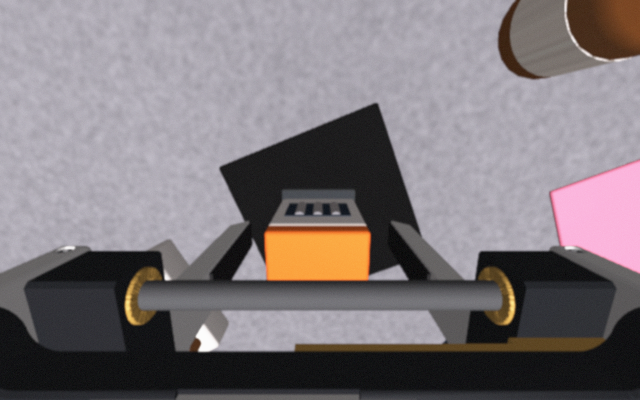

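Fingers straddle the x ends (the top spans columns 266–370, centre 318). Close.

Emit:
play_rows:
  motion: [-0.003,0.002,-0.001,0.003,0,-0.001,-0.4,0,0,0,0,0,0,0,0,0,0,0,0,0,0.3,0,0,0,0,0,0,0.6,0,0,0,0,0,0,1,0,0,0,0,0,0,1,0,0,0,0,0,0,1]
  newtons: 25

```text
clock: 22.45
eef_pos: [567.3, -13.4, 13.3]
eef_rot: [0.723, 1.567, 0.145]
wrist_force: [0.7, -0.1, -1.2]
finger_gap: 53.5
```

```bash
python3 - <<'E'
from h import *
plan([566.5,-10.9,130],-33.1,1,1)
E
```

```text
clock 22.45 pos [567.3 -13.4  13.3] jaw -33.1 turn [ 0.     0.003 -0.002] F [ 0.7 -0.1 -1.2] gap 53.5 j [-0.09  0.51  1.62  0.    1.01  0.49]
1
0, 0.0025, -0.0022, -0.1167, 0.0019, -0.0018, 1
```

Gripped at 53.5 mm by the x ends. Lift.

Emit:
play_rows:
  motion: [0,0.002,-0.002,-0.006,0,0,1,0,0,0,-0.015,0,0,1,0,0,0,-0.02,0,0,1,0,0,0,-0.025,0,0,1,0,0,0,-0.025,0,0,1,0,0,0,-0.02,0,0,1,0,0,0,0,0,0,1]

```text
clock: 23.15
eef_pos: [565.7, -13.4, 127.9]
eef_rot: [-2.537, 1.565, -3.115]
wrist_force: [-0.0, 0.6, -3.2]
finger_gap: 53.5
```

```bash
python3 - <<'E'
from h import *
plan([571,-233,150],15.5,14,1)
E
```

```text
clock 23.15 pos [565.7 -13.4 127.9] jaw -33.1 turn [-0.848 -0.005  0.001] F [-0.   0.6 -3.2] gap 53.5 j [-0.09  0.37  1.52 -0.    1.26  0.49]
14
-0.0606, -0.0004, 0.0001, -0.0016, -0.0129, 0.0089, 1, -0.0606, -0.0004, 0.0001, -0.0016, -0.0135, 0.0081, 1, -0.0606, -0.0004, 0.0001, -0.0016, -0.0139, 0.0073, 1, -0.0606, -0.0004, 0.0001, -0.0016, -0.0143, 0.0064, 1, -0.0606, -0.0004, 0.0001, -0.0016, -0.0147, 0.0055, 1, -0.0606, -0.0004, 0.0001, -0.0016, -0.015, 0.0046, 1, -0.0606, -0.0004, 0.0001, -0.0016, -0.0152, 0.0037, 1, -0.0606, -0.0004, 0.0001, -0.0016, -0.0154, 0.0028, 1, -0.0606, -0.0004, 0.0001, -0.0016, -0.0156, 0.0018, 1, -0.0606, -0.0004, 0.0001, -0.0016, -0.0157, 0.0009, 1, -0.0606, -0.0004, 0.0001, -0.0016, -0.0157, -0.0001, 1, -0.0606, -0.0004, 0.0001, -0.0016, -0.0157, -0.001, 1, -0.0606, -0.0004, 0.0001, -0.0016, -0.0156, -0.002, 1, -0.0606, -0.0004, 0.0001, -0.0016, -0.0154, -0.0029, 1
```

Emit:
play_rows:
  motion: [-0.04,0,0,-0.004,-0.009,0.006,1,-0.06,0,0,-0.004,-0.0135,0.008,1,-0.06,0,0,-0.004,-0.014,0.007,1,-0.06,0,0,-0.004,-0.0145,0.006,1,-0.06,0,0,-0.004,-0.015,0.0055,1,-0.06,0,0,-0.004,-0.015,0.0045,1,-0.06,0,0,-0.004,-0.015,0.0035,1,-0.06,0,0,-0.004,-0.0155,0.003,1,-0.06,0,0,-0.004,-0.0155,0.002,1,-0.06,0,0,-0.003,-0.0155,0.001,1,-0.06,0,0,-0.003,-0.0155,0,1,-0.06,0,0,-0.003,-0.0155,-0.001,1,-0.05,0,0,-0.002,-0.012,-0.002,1,0,0,0,0,0,0,1]

```text
clock: 24.55
eef_pos: [561.4, -214.3, 157.4]
eef_rot: [2.727, 1.541, 2.931]
wrist_force: [-0.5, 0.1, -3.6]
finger_gap: 53.8
```

```bash
python3 - <<'E'
from h import *
plan([571,-233,130],15.5,2,1)
E
```

```text
clock 24.55 pos [ 561.4 -214.3  157.4] jaw 11.71 turn [-0.066 -0.027 -0.013] F [-0.5  0.1 -3.6] gap 53.8 j [-0.42  0.44  1.35 -0.01  1.38 -0.63]
2
-0.0332, -0.0133, -0.0064, 0.0135, -0.0103, 0.0032, 1, -0.0332, -0.0133, -0.0064, 0.0136, -0.0103, 0.0027, 1
```

Emit:
play_rows:
  motion: [-0.03,-0.013,-0.006,0.008,-0.009,0.003,1,-0.025,-0.012,-0.006,0.008,-0.008,0.003,1,0,0,0,0,0,0,1]

```text
clock: 24.85
eef_pos: [569.9, -228.2, 137.4]
eef_rot: [2.441, 1.566, 2.697]
wrist_force: [0.6, 0.3, -3.6]
finger_gap: 54.1
```

```bash
python3 - <<'E'
from h import *
plan([571,-233,130],15.5,2,1)
s=read_state();R=rot(s)
Rc=np.array([[np.cos(np.radians(15.5)),-np.sin(np.radians(15.5))],[np.sin(np.radians(15.5)),np.cos(np.radians(15.5))]])
for c in ("scene","side","wrist"):
    q=camera_params(c); p,d=camera(c); P,u,v=cloud(c,d,q); col=p[v,u].astype(int)
    cv2.imwrite(f"pics/{c}15.png",p if c=="wrist" else cv2.resize(p[130:290,240:400],None,fx=4,fy=4))
    o=(col[:,2]>150)&(col[:,0]<90)&(P[:,2]>190)&(P[:,2]<260)&(np.hypot(P[:,0]-571,P[:,1]+233)<70)
    if o.sum()>5: print(c,"carrier top",o.sum(),rect(P[o]),np.median(P[o],0))
    for z0,z1 in((92,101),(9,25)):
        m=(np.hypot(P[:,0]-571,P[:,1]+234)<110)&(P[:,2]>z0)&(P[:,2]<z1); print(c,z0,m.sum(),rect(P[m]))
        Q=(P[m][:,:2]-s["eef_pos"][:2])@Rc; print("   rel tcp in caddy axes x",np.round(np.percentile(Q[:,0],[1,99]),1),"y",np.round(np.percentile(Q[:,1],[1,99]),1))
E
```

```text
clock 24.85 pos [ 569.9 -228.2  137.4] jaw 14.68 turn [-0.014 -0.004 -0.003] F [ 0.6  0.3 -3.6] gap 54.1 j [-0.44  0.47  1.36  0.    1.32 -0.7 ]
2
-0.0071, -0.002, -0.0017, 0.0037, -0.0025, -0.0001, 1, -0.0071, -0.002, -0.0017, 0.0037, -0.0025, -0.0001, 1
scene carrier top 175 [571.4, -232.3, 59.2, 38.0, 4.1] [ 568.47923783 -235.70940965  225.17246396]
scene 92 101 [570.4, -234.5, 120.5, 74.0, 15.2]
   rel tcp in caddy axes x [-61.6  58.7] y [-43.1  30.6]
scene 9 290 [571.1, -235.5, 172.1, 66.5, 15.8]
   rel tcp in caddy axes x [-85.6  84.3] y [-39.7  25.4]
side carrier top 168 [569.4, -228.1, 53.7, 35.3, 17.9] [ 572.37927389 -229.76413389  225.49542738]
side 92 93 [569.6, -233.7, 118.8, 73.8, 14.6]
   rel tcp in caddy axes x [-60.6  57.2] y [-42.3  31.8]
side 9 303 [570.7, -235.6, 173.0, 71.3, 16.1]
   rel tcp in caddy axes x [-86.7  83.3] y [-39.9  26.3]
wrist carrier top 4957 [571.9, -220.3, 58.2, 26.5, 14.4] [ 569.87557166 -220.0348584   226.83521118]
wrist 92 740 [562.4, -200.3, 119.6, 7.0, 15.7]
   rel tcp in caddy axes x [-58.6  59.1] y [25.6 32.2]
wrist 9 794 [571.4, -231.9, 170.2, 65.7, 15.7]
   rel tcp in caddy axes x [-84.3  85.3] y [-36.1  28.2]
```

View pics/scene15.png

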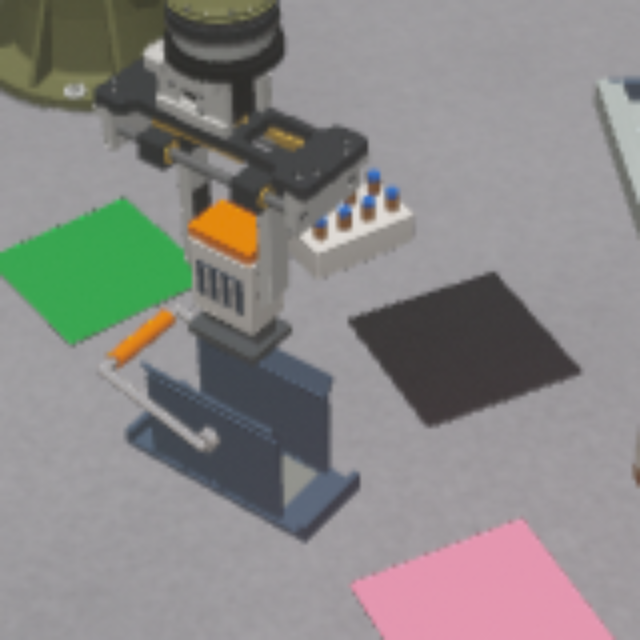

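View pics/side15.png

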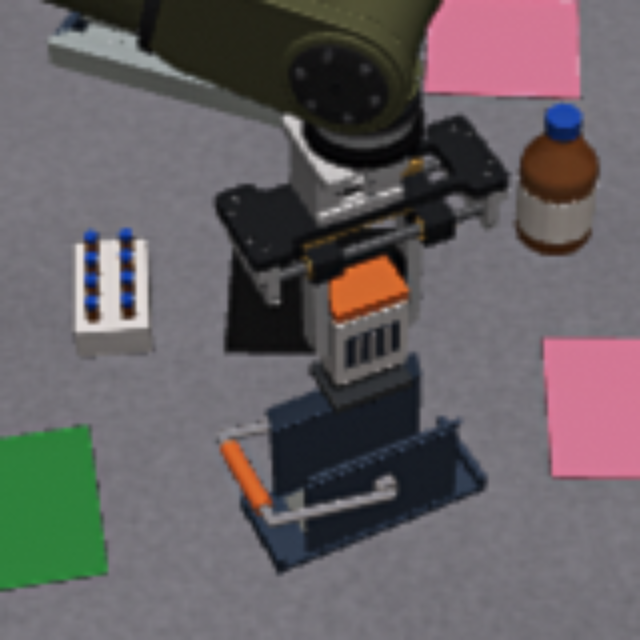

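View pics/wrist15.png

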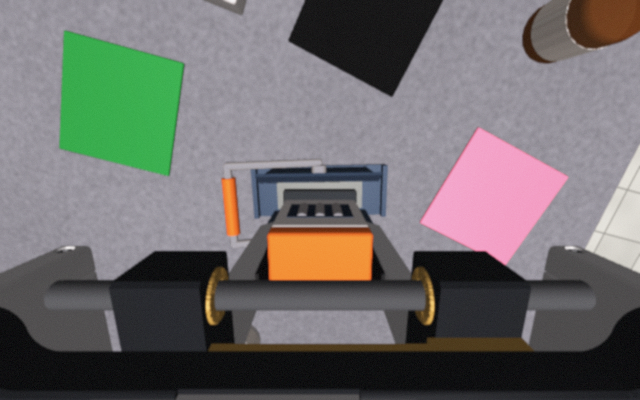

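All three views show the carrier upright above the lane. In the side and scene views the lane centre lies about 5–6 mm towards caddy -y from the carrier, and x is within 2 mm. I'll shift tool y by -6 mm and fix the yaw, then descend to the flare.

Emit:
play_rows:
  motion: [-0.012,-0.004,-0.003,0,-0.005,0,1,-0.003,0,0,0.004,-0.001,0,1,0,0,0,0.01,0,0,1,0,0,0,0.008,0,0,1,0,0,0,0,0,0,1]

```text
clock: 25.5
eef_pos: [572.3, -233.2, 116.0]
eef_rot: [-0.604, 1.568, -0.332]
wrist_force: [0.0, 0.5, -4.0]
finger_gap: 53.7
```

```bash
cat > chk.py <<'E'
from h import *
import sys
n=sys.argv[1]
plan([571.3,-234,110],15.5,2,1)
s=read_state()
a=np.radians(15.5);Rc=np.array([[np.cos(a),-np.sin(a)],[np.sin(a),np.cos(a)]])
for c in ("scene","side"):
    q=camera_params(c); p,d=camera(c); P,u,v=cloud(c,d,q); col=p[v,u].astype(int)
    cv2.imwrite(f"pics/{c}{n}.png",cv2.resize(p[140:280,250:390],None,fx=5,fy=5))
    Q=(P[:,:2]-s["eef_pos"][:2])@Rc
    zt=s["eef_pos"][2]-9.3
    o=(col[:,2]>150)&(col[:,0]<90)&(np.abs(P[:,2]-zt-97)<5)&(np.hypot(*Q.T)<45)
    if o.sum()>5: print(c,"top",o.sum(),np.round(np.percentile(Q[o],[2,98],axis=0),1).tolist(),"z",np.median(P[o],0)[2])
    for z0,z1 in((94,100),(9,25)):
        m=(np.abs(Q[:,0])<95)&(np.abs(Q[:,1])<60)&(P[:,2]>z0)&(P[:,2]<z1)&(np.abs(Q[:,0])>(35 if z0>50 else 0)); print(c,z0,m.sum(),np.round(np.percentile(Q[m],[1,99],axis=0),1).tolist())
E
python3 chk.py 16
```

```text
clock 25.5 pos [ 572.3 -233.2  116. ] jaw 15.58 turn [0.001 0.002 0.001] F [ 0.   0.5 -4. ] gap 53.7 j [-0.45  0.49  1.38  0.    1.27 -0.72]
2
0.0007, 0.0011, 0.0007, 0.003, -0.0003, -0.0006, 1, 0.0007, 0.0011, 0.0007, 0.003, -0.0003, -0.0006, 1
scene top 159 [[-26.1, -19.2], [24.9, 14.2]] z 204.2505763264329
scene 94 33 [[-60.3, -37.1], [58.0, 34.2]]
scene 9 282 [[-86.1, -34.3], [83.5, 31.0]]
side top 161 [[-24.1, -17.6], [24.2, 17.8]] z 204.31733705447505
side 94 41 [[-62.4, -35.8], [56.7, 36.8]]
side 9 322 [[-87.7, -33.7], [82.8, 31.9]]
```

View pics/scene16.png

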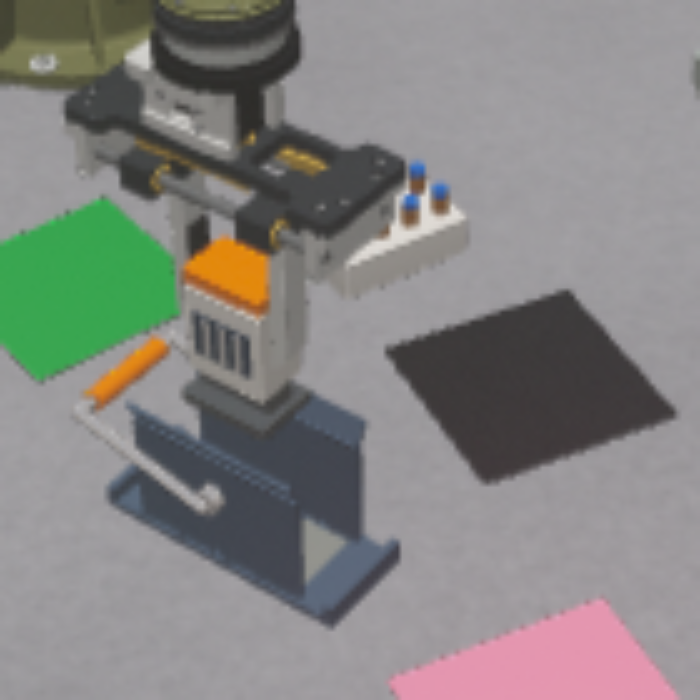

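View pics/side16.png

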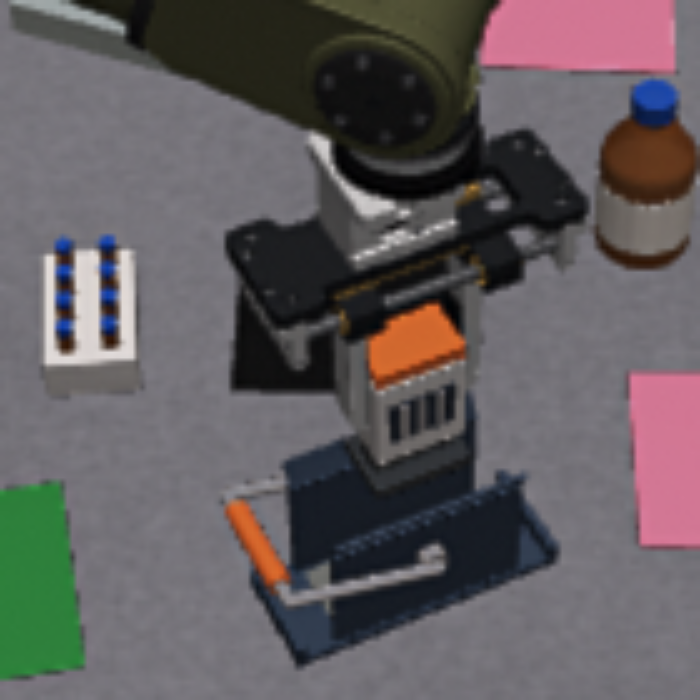

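The carrier top and the lane centre agree within about 1 mm sideways and 2 mm lengthwise. Descend into the lane.

Emit:
play_rows:
  motion: [0,0.001,0.001,0.008,0,0,1,0,0,0,0.01,0,0,1,0,0,0,0.01,0,0,1,0,0,0,0.005,0,0,1,0,0,0,0,0,0,1]

```text
clock: 26.1
eef_pos: [572.8, -233.3, 81.3]
eef_rot: [-0.572, 1.568, -0.3]
wrist_force: [0.4, 0.1, -2.4]
finger_gap: 54.1
```

```bash
python3 chk.py 17
```

```text
clock 26.1 pos [ 572.8 -233.3   81.3] jaw 15.59 turn [0.002 0.002 0.001] F [ 0.4  0.1 -2.4] gap 54.1 j [-0.45  0.53  1.41  0.    1.2  -0.72]
2
0.0008, 0.0011, 0.0007, -0.0144, -0.0001, -0.0008, 1, 0.0008, 0.0011, 0.0007, -0.0144, -0.0001, -0.0008, 1
scene top 154 [[-26.4, -19.5], [24.0, 14.6]] z 169.71170030823782
scene 94 38 [[-62.8, -36.9], [56.7, 34.9]]
scene 9 306 [[-87.3, -34.9], [82.3, 31.6]]
side top 159 [[-23.7, -17.2], [24.1, 15.6]] z 169.4207706484707
side 94 41 [[-61.3, -36.2], [55.8, 38.2]]
side 9 277 [[-88.0, -33.0], [82.3, 32.8]]
```

View pics/scene17.png

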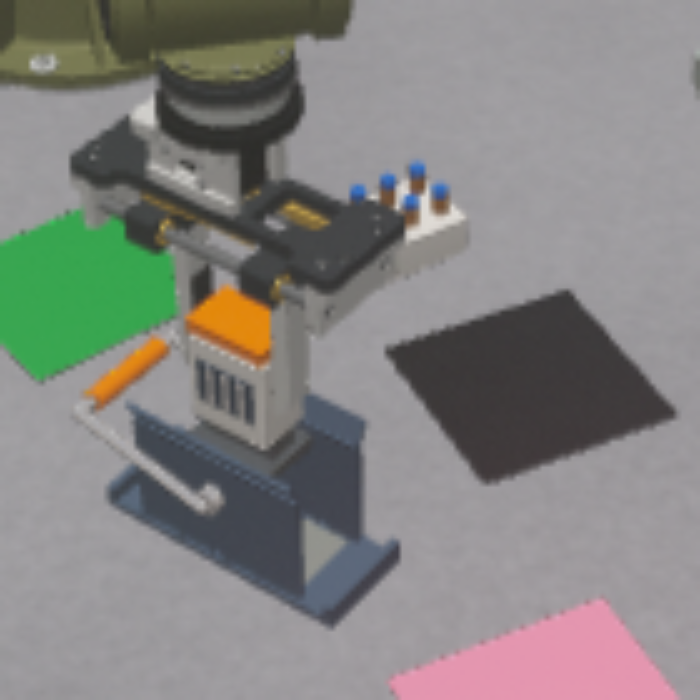

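The foot is inside the lane with no side load. Continue down.

Emit:
play_rows:
  motion: [0,0.002,0.001,0.008,0,-0.001,1,0,0,0,0.01,0,0,1,0,0,0,0.012,0,0,1,0,0,0,0.012,0,0,1,0,0,0,0.006,0,0,1,0,0,0,0,0,0,1]

```text
clock: 26.8
eef_pos: [572.1, -233.9, 29.9]
eef_rot: [-0.899, 1.569, -0.627]
wrist_force: [0.2, -0.0, -2.2]
finger_gap: 53.7
```

```bash
python3 chk.py 18
```

```text
clock 26.8 pos [ 572.1 -233.9   29.9] jaw 15.58 turn [0.001 0.001 0.001] F [ 0.2 -0.  -2.2] gap 53.7 j [-0.45  0.58  1.45 -0.    1.11 -0.72]
2
0.0007, 0.0004, 0.0006, -0.0401, -0, -0.0004, 1, 0.0007, 0.0004, 0.0006, -0.0401, 0, -0.0004, 1
scene top 139 [[-26.5, -19.2], [25.0, 11.8]] z 118.12189914576004
scene 94 47 [[-59.3, -36.1], [58.1, 35.5]]
scene 9 278 [[-86.4, -34.6], [84.3, 31.0]]
side top 151 [[-25.6, -16.7], [24.1, 16.7]] z 117.84774132793791
side 94 31 [[-61.7, -35.2], [57.0, 36.6]]
side 9 257 [[-87.2, -33.5], [82.7, 32.0]]
```

Emit:
play_rows:
  motion: [0,0,0,0.006,0,0,1,0,0,0,0.003,0,0,1,0,0,0,0.001,0,0,1,0,0,0,0.001,0,0,1]

```text
clock: 27.3
eef_pos: [573.4, -234.5, 20.6]
eef_rot: [-0.762, 1.565, -0.49]
wrist_force: [0.0, -0.1, -3.9]
finger_gap: 54.2
```

```bash
python3 -c "
from h import *
plan([572,-233.9,15.3],15.5,1,1)"
```

```text
clock 27.3 pos [ 573.4 -234.5   20.6] jaw 15.59 turn [0.002 0.004 0.004] F [ 0.  -0.1 -3.9] gap 54.2 j [-0.45  0.6   1.45 -0.    1.09 -0.72]
1
0.0015, 0.0039, 0.0037, 0.0053, 0.0009, -0.0012, 1
```

Emit:
play_rows:
  motion: [0.001,0.004,0.004,0.002,0,-0.001,1,0,0,0,0.002,0,0,1,0,0,0,0.001,0,0,1,0,0,0,0.001,0,0,1]

```text
clock: 27.7
eef_pos: [572.6, -235.0, 15.3]
eef_rot: [-2.514, 1.571, -2.243]
wrist_force: [-8.3, 0.9, 14.9]
finger_gap: 54.0
```

```bash
python3 -c "
from h import *
plan([572,-233.9,15.3],15.5,1,1)"
```

```text
clock 27.7 pos [ 572.6 -235.    15.3] jaw 15.52 turn [ 0. -0.  0.] F [-8.3  0.9 14.9] gap 54.0 j [-0.45  0.61  1.45 -0.    1.08 -0.72]
1
0.0004, -0, 0, -0, 0.0012, -0.0002, 1
```

Floor contact at exactly the predicted z = 15.3. Release.

Emit:
play_rows:
  motion: [0,0,0,0,0,0,0,0,0,0,0,0,0,-0.3,0,0,0,0,0,0,-0.6,0,0,0,0,0,0,-0.8,0,0,0,0,0,0,-0.8,0,0,0,0,0,0,-0.8]

```text
clock: 28.3
eef_pos: [573.6, -235.5, 16.6]
eef_rot: [-0.711, 1.568, -0.44]
wrist_force: [-0.6, 0.1, 0.0]
finger_gap: 84.5
```

```bash
python3 chk.py 19; python3 -c "
from h import *
p,d=camera('wrist'); cv2.imwrite('pics/w19.png',p)"
```

```text
clock 28.3 pos [ 573.6 -235.5   16.6] jaw 15.52 turn [0.    0.002 0.002] F [-0.6  0.1  0. ] gap 84.5 j [-0.45  0.6   1.45  0.    1.08 -0.72]
2
0.0002, 0.0011, 0.001, -0.0467, 0.0009, -0.0008, 1, 0.0002, 0.0011, 0.001, -0.0467, 0.001, -0.0008, 1
scene top 160 [[-27.0, -18.8], [25.5, 16.3]] z 103.67830904195876
scene 94 46 [[-62.4, -34.6], [56.5, 38.0]]
scene 9 295 [[-86.6, -32.3], [82.8, 33.3]]
side top 166 [[-26.3, -16.5], [22.0, 16.5]] z 103.02109425671858
side 94 44 [[-59.7, -33.8], [57.0, 41.3]]
side 9 256 [[-88.6, -31.9], [81.7, 34.0]]
```

View pics/scene19.png

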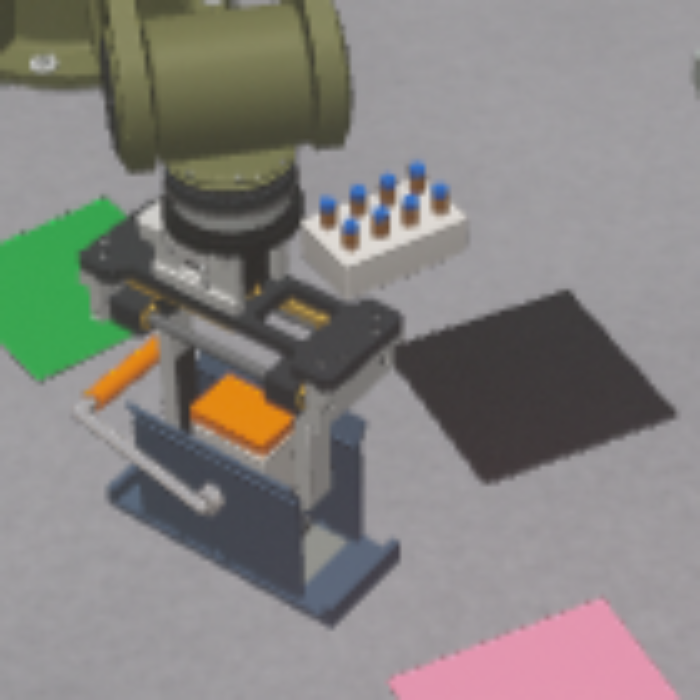

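View pics/w19.png

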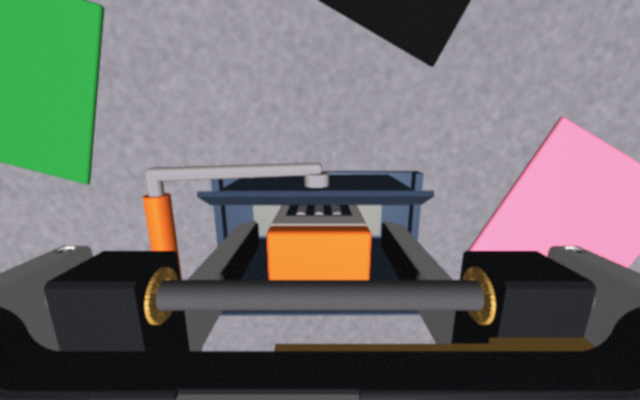

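The carrier is released with its top at z 103, which means it is on the floor. The fingers are clear on both ends. Rise straight up.

Emit:
play_rows:
  motion: [0,0.002,0.002,-0.008,0,0,-0.8,0,0,0,-0.015,0,0,-0.8,0,0,0,-0.02,0,0,-0.8,0,0,0,-0.025,0,0,-0.8,0,0,0,-0.025,0,0,-0.8,0,0,0,-0.025,0,0,-0.8,0,0,0,-0.02,0,0,-0.8,0,0,0,-0.005,0,0,-0.8,0,0,0,0,0,0,-0.8,0,0,0,0,0,0,-0.8]

```text
clock: 29.45
eef_pos: [573.6, -235.5, 173.9]
eef_rot: [-0.677, 1.566, -0.406]
wrist_force: [0.5, -0.4, -0.1]
finger_gap: 84.8
```

```bash
python3 - <<'E'
from h import *
s=read_state(); print(s["clock"],s["eef_pos"],s["wrist_force"])
a=np.radians(15.5);Rc=np.array([[np.cos(a),-np.sin(a)],[np.sin(a),np.cos(a)]])
for c in ("scene","side"):
    p,d=camera(c); P,u,v=cloud(c,d); col=p[v,u].astype(int)
    cv2.imwrite(f"pics/{c}20.png",cv2.resize(p[140:280,250:390],None,fx=5,fy=5))
    Q=(P[:,:2]-[571,-235])@Rc
    o=(col[:,2]>150)&(col[:,0]<90)&(P[:,2]>96)&(P[:,2]<110)&(np.hypot(*Q.T)<50)
    A=np.c_[P[o][:,:2]-P[o][:,:2].mean(0),np.ones(o.sum())]; k=np.linalg.lstsq(A,P[o][:,2],rcond=None)[0]
    print(c,"top",np.round(np.percentile(Q[o],[2,98],axis=0),1).tolist(),"z",np.median(P[o][:,2]),"tilt",k[:2])
    g=(col[:,2]>150)&(col[:,0]<90)&(P[:,2]>50)&(P[:,2]<95)&(Q[:,0]<-70)&(Q[:,0]>-120); print(" grip",np.round(np.median(Q[g],0),1),np.median(P[g][:,2]))
    m=(np.abs(Q[:,0])<95)&(np.abs(Q[:,1])<45)&(P[:,2]>9)&(P[:,2]<25); print("  base",np.round(np.percentile(Q[m],[1,99],axis=0),1).tolist())
E
```

```text
29.45 [ 573.55238189 -235.51607102  173.8925303 ] [ 0.49408747 -0.40518841 -0.11394068]
scene top [[-23.9, -20.2], [26.1, 15.9]] z 103.39751827436089 tilt [-0.02094743  0.0232089 ]
 grip [-101.7 -213.6] 82.40580899470285
  base [[-85.3, -33.3], [85.4, 32.4]]
side top [[-24.7, -16.5], [25.0, 17.3]] z 102.8596511477889 tilt [ 8.03185655e-05 -1.78615874e-02]
 grip [-104.6 -211.8] 80.83704187136186
  base [[-85.8, -32.2], [84.4, 33.3]]
```

View pics/scene20.png

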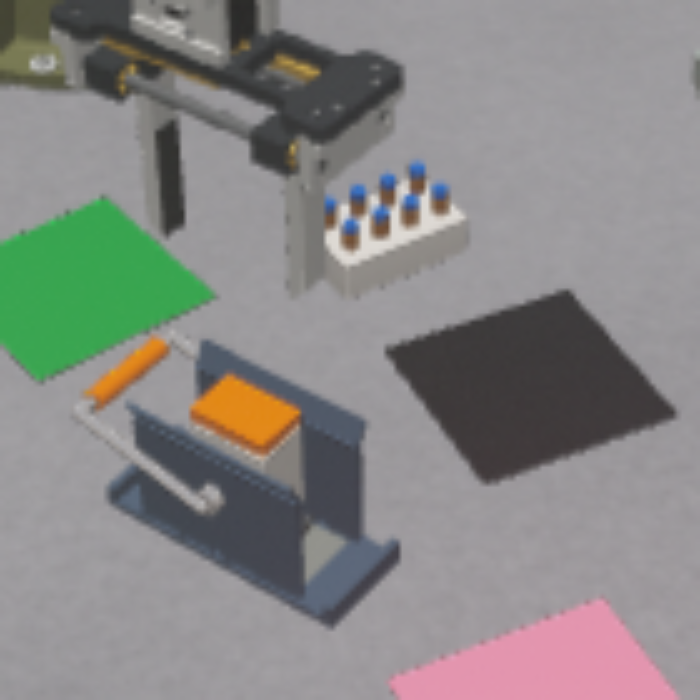

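View pics/side20.png

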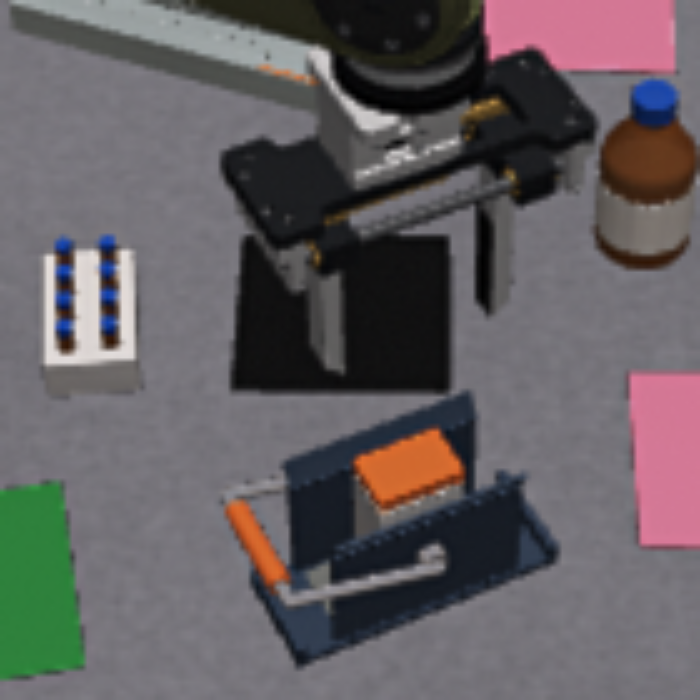

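The carrier is in the lane at about (0,0) ±2 mm, upright, with its top at 103. The grip reading picked up the jar's red cap, so I'll recheck the bail angle with a y limit.

```bash
python3 - <<'E'
from h import *
a=np.radians(15.5);Rc=np.array([[np.cos(a),-np.sin(a)],[np.sin(a),np.cos(a)]])
for c in ("scene","side"):
    p,d=camera(c); P,u,v=cloud(c,d); col=p[v,u].astype(int)
    Q=(P[:,:2]-[571,-235])@Rc
    g=(col[:,2]>150)&(col[:,0]<90)&(P[:,2]>40)&(P[:,2]<110)&(Q[:,0]<-60)&(Q[:,0]>-120)&(np.abs(Q[:,1])<50)
    x=Q[g,0];z=P[g,2]; print(c,g.sum(),np.median(x),np.percentile(z,[5,50,95]), "angle ~",np.arctan2(-np.median(x)-1,np.percentile(z,95)-7-55))
    for n in ("amber_bottle","vial_rack","reagent_jar"):
        r=place_of(c,n)[:1]
        if r: print(n,round(r[0]["conf"],2),np.round(camera_params(c)["T"]@np.r_[r[0]["at"],1])[:3])
E
```

```text
scene 66 -90.1110465444435 [80.12194948 84.96659887 88.67523361] angle ~ 1.2799375983048655
amber_bottle 0.78 [780.  11.   1.]
vial_rack 0.73 [409.  -9.  -1.]
reagent_jar 0.64 [ 563. -233.    3.]
side 75 -92.76784471778629 [80.20753278 84.33744537 88.28626869] angle ~ 1.2918229602214943
amber_bottle 0.63 [779.  14.  -1.]
vial_rack 0.73 [406.  -6.   3.]
reagent_jar 0.81 [ 513. -483.    1.]
```

The bail is at about -1.29 rad and the bystanders have not moved. The first jar hit at (563,-233) is a misdetection on the caddy; the side view has the jar at (513,-483), as at the start. Handing in.

```bash
python3 -c "
from h import *
s=read_state(); print(s['clock'],abs(s['qd']).max(),s['wrist_force']); print(sign_off())"
```

```text
29.95 0.0026329093720674854 [0.43967457 0.49866908 0.08203535]
the job is handed in; nothing more can be done
None
```

The job is handed in at 29.95 s of the 72 s. My last checks agree with the required end state, but no verdict is reported.

**What I did:**
1. I gripped the carrier by its 36 mm sides and slid it to the end block, where I felt 18 N.
2. I lifted it straight out and released it upright on the black mat.
3. I swung the bail down to caddy -x.
4. I regripped the carrier by its x ends, lowered it into the lane, released it and rose clear.

**Last checks, from the scene and side cameras:**
- **Carrier:** it is about 2 mm or less from the lane centre. Its top is at z ≈ 103 mm, which puts it on the floor. A plane fitted to the top tilts by at most 0.03 rad, and the two cameras differ by about that much.
- **Bail:** about -1.29 rad, so well down.
- **Bystanders:** the bottle, vial rack and jar are where they started, within measuring error.
- **Robot:** it is clear and at rest, with no measurable load on the wrist.

**What failed or disagreed:**
- **Finger length:** the visible fingertips sit about 42 mm behind the reported TCP, against the description. My first close on the bail grip shut on nothing, about 25 mm above the bar, without touching it. I measured the offset and used it afterwards. The first carrier grip was therefore higher on the body than planned, but it held.
- **Cameras:** the wrist camera read up to about 4 mm differently in y from the two fixed cameras, so I took values in between.
- **Network:** one jar report landed on the caddy and I discarded it. The side camera placed the jar at its starting spot.

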